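# Sanitise the draining cabinet and put the chopping boards in to dry

### The job

Slide the draining cabinet's door fully open, then pick up the spray bottle and, before any board goes in, aim it at the middle of the empty bay's back panel from about 25 cm and hold it steady there for two seconds; stand the bottle back on its mat. Move every chopping board from the rack into the bay, each on the floor and leaning back against the steel rail, square to it and not touching another board, and finally slide the door fully shut. Leave the jar and the pepper mill alone.

Things in the scene. Friction and masses are not known exactly. Their poses are not given: they have to be found in the camera images.
- cab: White slant-fronted draining cabinet, fixed, 260 mm deep (x), 720 wide (y); walls 8. Origin: centre of its underside; x to its back panel (away from the robot), y left, z up. Front wall 120 mm high, its track rises to 137; back panel 280, its track to 298; sides slope between. A wall at y = 0 parts it in two bays. Left bay: closed for good by a clear pane, holds crockery.
- rail (a point): Middle of the round steel leaning rail that crosses the right bay along y: 8 mm thick, axis at cabinet x = 5 mm, y = -180, z = 90. Boards stand on the floor in front of it and lean back on it, their feet about 20 to 50 mm in front of it. 113 mm free behind it leaves room for a finger. Leaned so, every board clears the closed door.
- door (a joint): Clear sliding door with an aluminium frame, 352 mm wide, lying in the cabinet's 32-degree slanted front. 0 = shut (covers the right bay), 0.345 m = fully open (slid to cabinet +y, over the left bay's pane). It slides along cabinet y with about 2 N of friction and stays where it is left. Nearly shut at the start.
- door_grip (a point): Middle of the door's dark steel bar handle: 14 mm thick (cabinet y), 130 mm long up the slope, near the door's right end (31 mm in), its axis 42 mm off the pane along the slope's normal, on a post at each end. Straddle it from above or push its side. With the door open it stands about 20 mm left of the middle wall.
- spray_spot (a point): Middle of the right bay's back panel (clear plastic, white frame), on its inner face, 150 mm above the worktop: where the sprayer is to be aimed. Axes as the cabinet's.
- bay_floor (a point): Middle of the right bay's floor (cabinet x = 0, y = -180 mm), on its upper face, 12 mm above the worktop. The right bay, empty at the start, is inside from y = -352 to -4 mm and x = -122 to 122 mm, open from above and in front when the door is open.
- rack: Fixed board rack: wooden base 300 mm long (x), 120 wide, 12 thick, with four slots across it at x = -108, -36, 36 and 108 mm, each a pair of wire loops 104 mm wide rising to 68 mm, 23 mm apart inside. Origin: centre of its underside, z up. Boards stand upright in the slots on the base, thickness along the rack's x; some slots are empty.
- sprayer: Grey trigger spray bottle with a white head, 164 mm tall, about 0.3 kg. Origin: centre of its underside; z up, x the way the nozzle points. Bottle 86 mm in diameter up to 75 mm, tapering to 108 mm; the head is a block 34 mm wide (y), x from -36 to 44 mm, z from 126 to 164 mm: pinch it across its width. The trigger need not be pulled: aiming counts.
- nozzle (a point): Nozzle mouth of the sprayer, 50 mm ahead (x) of the bottle's axis and 147 mm above its underside; it sprays along the sprayer's x. Axes as the sprayer's.
- mat: Thin round black rubber mat, 110 mm in diameter, 1 mm thick, flush with the worktop: the sprayer stands on it, its axis at the mat's centre. Origin: centre of its underside.
- board_long: Long chopping board, pale wood: 14 mm thick, 100 mm wide, 175 mm tall. Origin: centre of its lower edge face; x across its thickness, y along its width, z up its height. 0.1 to 0.25 kg. May be absent.
- board_thin: Thin white plastic chopping board: 11 mm thick, 95 mm wide, 155 mm tall. Origin: centre of its lower edge face; x across its thickness, y along its width, z up its height. 0.1 to 0.25 kg. May be absent.
- board_thick: Short thick dark wooden board: 18 mm thick, 85 mm wide, 140 mm tall. Origin: centre of its lower edge face; x across its thickness, y along its width, z up its height. 0.1 to 0.25 kg. May be absent.
- board_paddle: Paddle board of medium wood, 14 mm thick: a blade 95 mm wide and 115 mm tall, and above it a handle 36 mm wide and 55 mm tall (170 mm in all). Origin: centre of its lower edge face; x across its thickness, y along its width, z up its height. 0.1 to 0.25 kg. May be absent.
- board_long_top (a point): Middle of the upper edge of board_long, 175 mm above its origin. Axes as the board's.
- board_thin_top (a point): Middle of the upper edge of board_thin, 155 mm above its origin. Axes as the board's.
- board_thick_top (a point): Middle of the upper edge of board_thick, 140 mm above its origin. Axes as the board's.
- board_paddle_top (a point): Middle of the upper edge of board_paddle, 170 mm above its origin. Axes as the board's.
- jar: Glass jar with a steel lid, 72 mm in diameter, 110 mm tall; leave it alone. Origin: centre of its underside.
- mill: Dark wooden pepper mill, 56 mm in diameter, 145 mm tall; leave it alone. Origin: centre of its underside.

How it is judged:
On the way, in this order (a step that is already met when the one before it is completed fails the run):
1. the cabinet door is slid fully open (value of joint door above 0.325 m), for 0.2 s.
2. with the door open and no board in the bay, the sprayer is aimed at the middle of the back panel from 15 to 36 cm, within 4 cm each way, and held steady (value of joint door above 0.315 m and x of spray_spot in the frame of nozzle between 0.15 and 0.36 m and y of spray_spot in the frame of nozzle between -0.04 and 0.04 m and z of spray_spot in the frame of nozzle between -0.04 and 0.04 m and linear speed of sprayer below 0.03 m/s and angular speed of sprayer below 0.3 rad/s and horizontal distance between each of board_long, board_thin, board_thick, board_paddle and bay_floor above 0.22 m), for 1.5 s.
3. every board stands in the bay leaning on the rail, released, with none touching another (angle between board_long's own z axis and vertical between 0.09 and 0.6 rad and x of board_long in the frame of cab between -0.08 and 0.002 m and x of each of board_long_top, board_thin_top, board_thick_top, board_paddle_top in the frame of cab above -0.02 m and y of board_long in the frame of cab between -0.35 and -0.01 m and z of each of board_long, board_thin, board_thick, board_paddle in the frame of cab below 0.03 m and angle between the y axis of each of board_long, board_thin, board_thick, board_paddle and the y axis of cab, either way round below 0.3 rad and linear speed of each of board_long, board_thin, board_thick, board_paddle below 0.02 m/s and contact force between each of board_long, board_thin, board_thick, board_paddle and the fingers below 0.1 N and angle between board_thin's own z axis and vertical between 0.09 and 0.6 rad and x of board_thin in the frame of cab between -0.08 and 0.002 m and y of board_thin in the frame of cab between -0.35 and -0.01 m and angle between board_thick's own z axis and vertical between 0.09 and 0.6 rad and x of board_thick in the frame of cab between -0.08 and 0.002 m and y of board_thick in the frame of cab between -0.35 and -0.01 m and angle between board_paddle's own z axis and vertical between 0.09 and 0.6 rad and x of board_paddle in the frame of cab between -0.08 and 0.002 m and y of board_paddle in the frame of cab between -0.35 and -0.01 m and contact force between board_long and board_thin below 0.05 N and contact force between each of board_long, board_thin and board_thick below 0.05 N and contact force between each of board_long, board_thin, board_thick and board_paddle below 0.05 N), for 0.3 s.
At the end, for the whole second after the job is handed in: Door shut within 12 mm; each board stands on the right bay's floor, foot in front of the rail, leaning back 5 to 34 degrees, square within 17 degrees, touching no other board, at rest and released; sprayer upright, within 25 mm of the mat's centre (all of step 3 and value of joint door below 0.012 m and horizontal distance between sprayer and mat below 0.025 m and angle between sprayer's own z axis and vertical below 0.1 rad and height (world z) of sprayer below 0.01 m and linear speed of sprayer below 0.02 m/s and contact force between sprayer and the fingers below 0.1 N).
It fails at once if the jar or the pepper mill is displaced by more than 3 cm (distance of any of jar, mill from where it was at the start of the episode above 0.03 m).
Of board_long, board_thin, board_thick, board_paddle only 2 to 3 are there at a start; the rules pass over those that are not, and their reading is None.
At some moment in a run one of sprayer may be knocked a few centimetres aside while the robot is not near it.
It also fails if it takes over 210 s, if anything falls off the work surface, if the arm or the gripper's body presses on something with over 40 N, if the wrist force passes 120 N, or if a joint passes its speed limit or range.

### The arm

A 6-joint arm with a two-finger parallel gripper is mounted at the origin on the work surface. World frame = base frame: x ahead of the robot, y to its left, z up, the work surface at z = 0. Lengths are in m, angles in rad, forces in N, time in s.
With the tool pointing down it reaches from about 0.25 to 0.725 m from the base axis. Payload 4 kg.
Tool frame: the origin (TCP) lies on the centre line of the jaws, within the pads' length; the fingertips stand 25 mm ahead of it and the grasp point (between the pads) lies 6 mm ahead of it (r.nose_length is the distance from the TCP to the fingertips, in m); z points along the fingers, y is the line along which they close (so a half turn about z gives the same grasp; the last joint's range is limited). The gripper opens to 85 mm and grips with 20 to 120 N. Pads are 22 mm wide; open, the fingers measure 114 mm over their backs; the gripper's body (76 mm by 85 mm) begins 54 mm behind the grasp point. The pads swing forward as they close: fully open they stand 13 mm farther back than shut.
Start: joints at [1.341, 0.241, 0.005, 1.335, 0, 1.571], TCP at [0.114, 0.487, 0.256] pointing down, gripper open.
Joint ranges: [-2.72, 2.72], [-1.05, 1.87], [-1.09, 1.28], [-1.99, 2.15], [-1.42, 1.44], [-3.14, 3.14]. Speed limits (rad/s): [2.79, 2.79, 3.14, 3.14, 3.14, 3.14].

### API

Orientations are given as a unit quaternion [w, x, y, z].
In Python, from rig import sense, cams, ticket, r gives the robot as it stands. The module is installed in compiled form; this text tells all that it offers.
- The arm moves only by the tool send_rows, never from a script. Its argument "moves" is text: rows parted by semicolons, each of 7 numbers parted by spaces: the finger opening in cm, from 0 to 8.54, then the shift along the tool's x, y, z in cm, then the turn, a rotation vector about the tool's x, y, z in rad. In form: jaw tx ty tz wx wy wz; .... A call has 1 to 12 rows; each row shifts and turns the commanded pose from where the row before left it, along the tool's axes as they then stand; what a row does not reach is not made up. A row lasts 1/10 s, in which the tool goes at most 50 mm and 8.59 degrees, less where a joint would pass 70% of its speed; a pose out of reach is approached as far as the arm can. A call is refused whole if a number of a shift passes 5 or a number of a turn 0.15, either way. A call with a gripper value outside its range is refused whole. The fingers move at their own pace and stop on an object; "newtons" is the grip in N (left out, the last holds). Time passes only in rows, so rows that do not move let the fingers close. It gives the time, the measured TCP pose, the force, the opening and the grip force at its end, in the units of the state.
- sense(): the state, without advancing time (a new reading comes with each control period).
- cams.read_camera(name): name is "scene" or "top" or "wrist"; returns the picture (400x640x3 uint8, red, green, blue); there is no depth.
- cams.get_calibration(name): a dict with "fx", "fy", "cx", "cy" (pixels), "camera_from_world" (4x4, takes a point from world to camera coordinates). Camera axes: x right, y up, looking along -z (the intrinsics and any distortion apply to the point x, -y, -z); pixel columns grow to the right and rows downward; lengths in m; the calibration is good to about 2 mm. The wrist camera is an equidistant fisheye: a pixel r from the principal point sees the ray r / f radians off the axis. A picture is of the moment at which its call begins: read the wrist's pose just before it. get_calibration takes no time and is no camera call; for the wrist camera it gives the pose at the moment of the call.
- ticket.job_done(): hands the job in; it is judged then, once.
The state is a dict: "time_s": time; "joints": joint angles; "joint_velocities": joint speeds; "joint_torque": joint torques, N m; "tcp_pos": TCP position; "tool_rot": TCP orientation; "force": force on the tool from outside, world axes, zero at the start; "ft_torque": the same for the moment, N m; "finger_gap": finger opening in m; "grip_force": force on a finger pad.
Only numpy, scipy, OpenCV 4.12 (cv2) and the standard library are available. Lean on these libraries where they do the work, as an engineer would, in place of code of your own. Each camera call takes 0.05 s, during which the arm holds its last target. There are 200 camera calls.

## Working session

There is one attempt and no reset: what is moved stays moved. The work goes in short steps, Python scripts to look and compute and a tool call to move; the robot and the scene stay as the last step left them, time stands still between calls to the robot, and variables do not carry over. Pictures are saved under pics/ and viewed, at most 14 in all, crops included, and the job is handed in when it is done.

Besides the shell and the picture viewer there is one more tool, called after "Call:" by a JSON object that holds its "name" and its "arguments". send_rows: Moves the arm, as the interface text tells. Its arguments: {"type":"object","properties":{"moves":{"type":"string"},"newtons":{"type":"number"}},"required":["moves"]}

```bash
mkdir -p pics
python3 - <<'E'
from rig import sense,cams,r
import cv2
s=sense();print(s)
for n in("scene","top","wrist"):
    c=cams.get_calibration(n);print(n,c)
    cv2.imwrite(f"pics/a_{n}.png",cams.read_camera(n)[:,:,::-1])
E
```

```text
{'time_s': 0.0, 'joints': array([ 1.34100089e+00,  2.41416807e-01,  3.72201573e-03,  1.33521067e+00,
       -6.60724733e-06,  1.57078875e+00]), 'joint_velocities': array([ 0.00012619, -0.00057219, -0.00135369, -0.00125351, -0.00152089,
        0.00150685]), 'joint_torque': array([ 2.18164896e-04, -3.72315431e+01,  2.52408904e+01,  1.68900867e-02,
        1.28231059e-04, -4.05188576e-07]), 'tcp_pos': array([0.11375768, 0.48628631, 0.25541016]), 'tool_rot': array([-1.17623079e-04,  1.14641255e-01,  9.93406397e-01, -1.04799227e-03]), 'force': array([ 0.03887128, -0.46985233,  0.13209765]), 'ft_torque': array([-0.00065589, -0.0542584 ,  0.03671934]), 'grip_force': 0.0, 'finger_gap': 0.08498122071487622}
scene {'fx': 516.5901059106625, 'fy': 516.5901059106625, 'cx': 320.71909043395016, 'cy': 210.8893064813969, 'camera_from_world': array([[-0.46314768, -0.88623152, -0.00937614,  0.18832159],
       [ 0.83517358, -0.43995633,  0.33003564, -0.5360395 ],
       [-0.29661307,  0.14502454,  0.94392191, -1.40945101],
       [ 0.        ,  0.        ,  0.        ,  1.        ]])}
top {'fx': 518.9996967394396, 'fy': 518.9996967394396, 'cx': 326.71011483583646, 'cy': 194.80303664763852, 'camera_from_world': array([[-0.02624668, -0.9996139 , -0.00911973, -0.03489108],
       [ 0.98379133, -0.02744791,  0.17720391, -0.56657589],
       [-0.1773858 , -0.0043209 ,  0.9841319 , -1.41603238],
       [ 0.        ,  0.        ,  0.        ,  1.        ]])}
wrist {'fx': 309.70691628693146, 'fy': 309.70691628693146, 'cx': 314.6970620508548, 'cy': 195.71024479000036, 'camera_from_world': array([[ 0.22846063,  0.97355119, -0.00195538, -0.49919755],
       [-0.93643807,  0.21920121, -0.27392438,  0.03478587],
       [-0.26625078,  0.06441203,  0.96174924, -0.37931011],
       [ 0.        ,  0.        ,  0.        ,  1.        ]])}
```

View pics/a_scene.png

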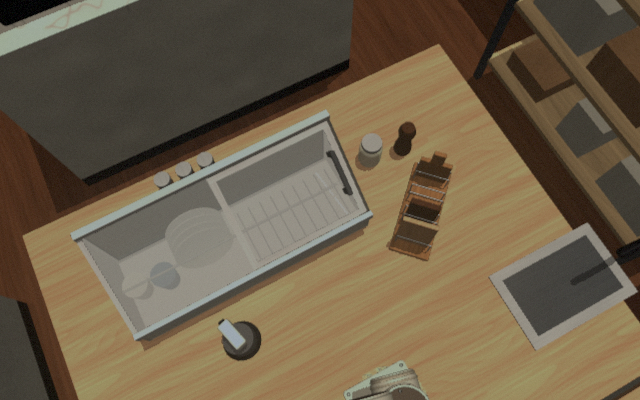

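View pics/a_top.png

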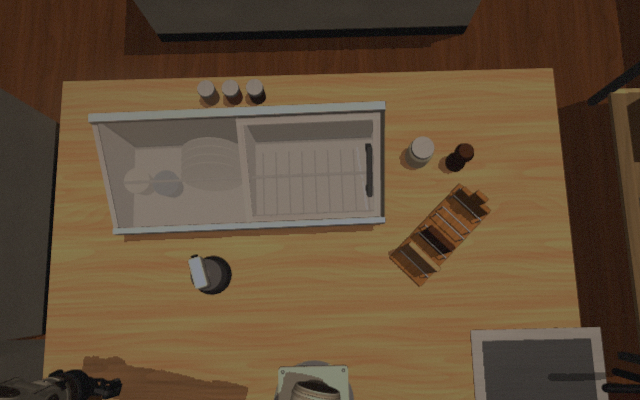

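Scene view: cabinet left, handle ~ (340,172), sprayer ~ (238,338), rack with three boards ~ (420,215). Top view agrees: boards at (468,203), (437,238), (420,258), sprayer on its mat at (210,274). I'll zoom for precise pixels.

```bash
cat > h.py <<'E'
import numpy as np,cv2
from scipy.spatial.transform import Rotation as R
from rig import sense,cams,r
def ray(n,u,v,c=None):
    c=c or cams.get_calibration(n);M=c["camera_from_world"]
    d=np.array([(u-c["cx"])/c["fx"],-(v-c["cy"])/c["fy"],-1.])
    if n=="wrist":
        a=np.array([u-c["cx"],-(v-c["cy"])]);q=np.linalg.norm(a);t=q/c["fx"]
        d=np.array([*(a/q*np.sin(t)),-np.cos(t)])
    o=-M[:3,:3].T@M[:3,3];d=M[:3,:3].T@d
    return o,d/np.linalg.norm(d)
def on(n,u,v,z,c=None):
    o,d=ray(n,u,v,c);return o+d*(z-o[2])/d[2]
def proj(n,P,c=None):
    c=c or cams.get_calibration(n);p=c["camera_from_world"]@np.array([*P,1.])
    if n=="wrist":
        t=np.arctan2(np.hypot(p[0],p[1]),-p[2]);a=np.array([p[0],-p[1]])/np.hypot(p[0],p[1])
        return np.array([c["cx"],c["cy"]])+a*t*c["fx"]
    return np.array([c["cx"]+c["fx"]*p[0]/-p[2],c["cy"]-c["fy"]*p[1]/-p[2]])
def tri(*nuv):
    A=np.zeros((3,3));b=np.zeros(3)
    for n,u,v in nuv:
        o,d=ray(n,u,v);P=np.eye(3)-np.outer(d,d);A+=P;b+=P@o
    x=np.linalg.solve(A,b);return x,[np.round(proj(n,x)-[u,v],1) for n,u,v in nuv]
def rot():
    w,x,y,z=sense()["tool_rot"];return R.from_quat([x,y,z,w]).as_matrix()
def go(P,Rt=None,v=None):
    """shift in tool axes (cm) to reach TCP P, rotvec to Rt"""
    s=sense();m=rot();print("shift cm",np.round(m.T@(np.array(P)-s["tcp_pos"])*100,2), "turn",None if Rt is None else np.round(R.from_matrix(m.T@Rt).as_rotvec(),3))
def bright(im): return cv2.convertScaleAbs(im,alpha=1.6)
E
python3 - <<'E'
import cv2,numpy as np
t=cv2.imread("pics/a_top.png");s=cv2.imread("pics/a_scene.png")
f=lambda i,x,y,w,h,k:cv2.convertScaleAbs(cv2.resize(i[y:y+h,x:x+w],None,fx=k,fy=k,interpolation=cv2.INTER_CUBIC),alpha=1.7)
a=f(t,350,170,160,120,5);cv2.imwrite("pics/b1.png",a)
b=np.hstack([f(s,380,140,100,130,4),f(s,200,300,80,80,5)[:400].repeat(1,0) if 0 else cv2.copyMakeBorder(f(s,200,300,80,80,5),0,120,0,0,cv2.BORDER_CONSTANT)])
cv2.imwrite("pics/b2.png",b)
E
```

```text
(no output)
```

View pics/b1.png

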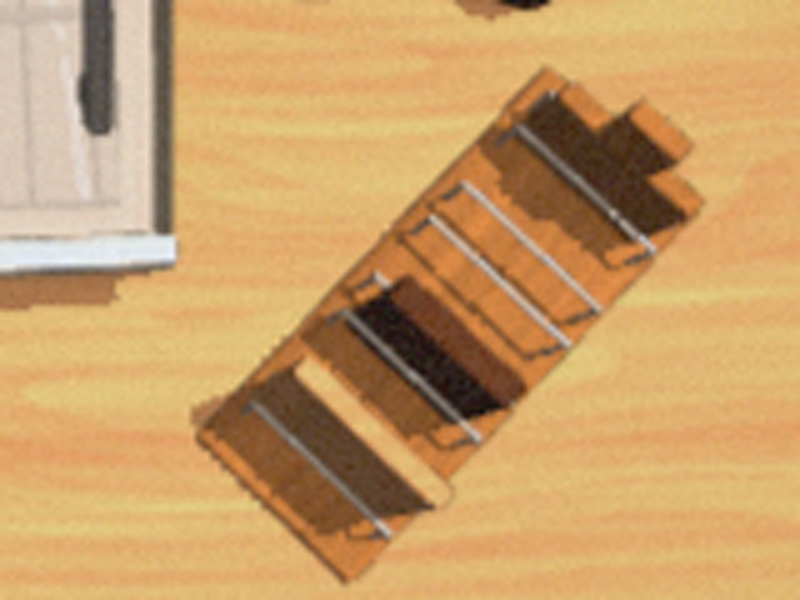

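View pics/b2.png

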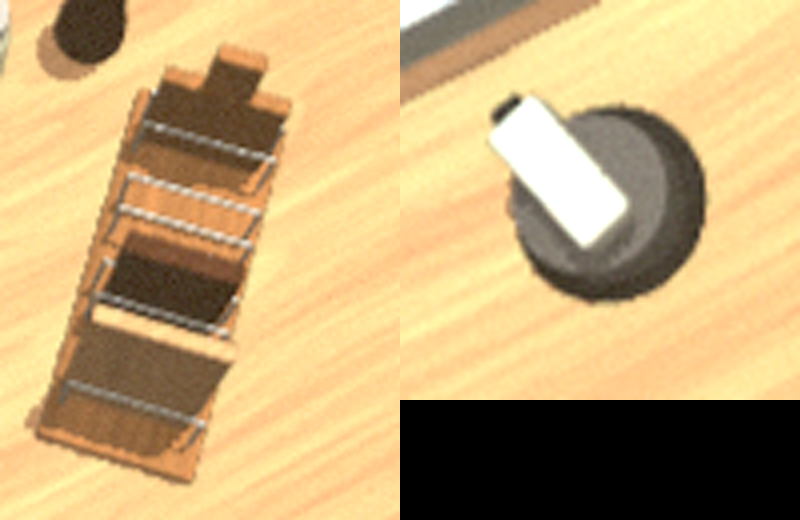

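Crops: long (pale), thick (dark) and paddle boards stand in slots 1, 2, 4; sprayer head centre at scene ≈(232,334), nozzle toward upper left. Now triangulate.

Run:
```python
from h import *
np.set_printoptions(precision=4,suppress=True)
T=lambda x,y:(("top",350+x/5,170+y/5));S=lambda x,y:("scene",380+x/4,140+y/4)
for n,a,b in[("long",T(375,430),S(165,336)),("thick",T(457,340),S(185,258)),("paddle",T(660,133),S(244,59))]:print(n,*tri(a,b))
for q in[(545,68),(703,203),(200,435),(347,582)]:print("rack",on(*T(*q),.012))
for q in[(38,435),(193,482),]:print("rackS",on(*S(*q),.012))
for n,a,b in[("BR",(384,103),(328,117)),("BL",(91,117),(75,237)),("FR",(385,220),(370,212)),("FL",(114,233),(139,334))]:print(n,*tri(("top",*a),("scene",*b)))
P=lambda x,y:on("scene",200+(x-400)/5,300+y/5,.164)
q=[P(490,135),P(530,95),P(628,205),P(585,248)];c=sum(q)/4;print("head",q,c,(q[0]+q[1]-q[2]-q[3])/2)
# handle blob
for n,(x,y,w,h) in(("scene",(318,140,40,60)),("top",(355,138,25,64))):
    im=cv2.imread(f"pics/a_{n}.png")[y:y+h,x:x+w];m=(im.max(2)<75).astype(np.uint8)
    k,l,st,ce=cv2.connectedComponentsWithStats(m);i=1+st[1:,4].argmax();print(n,st[i],ce[i]+[x,y]); 
    p=np.argwhere(l==i)[:,::-1]+[x,y];print(cv2.fitLine(p.astype(np.float32),2,0,.01,.01).ravel(),p.min(0),p.max(0))
```

```text
long [ 0.3798 -0.2983  0.1569] [array([0.2, 0.1]), array([-0.2, -0.1])]
thick [ 0.4266 -0.3475  0.1363] [array([0.1, 0.1]), array([-0.1, -0. ])]
paddle [ 0.5277 -0.4512  0.1712] [array([0., 0.]), array([-0., -0.])]
rack [ 0.5947 -0.4351  0.012 ]
rack [ 0.513  -0.5201  0.012 ]
rack [ 0.3882 -0.2248  0.012 ]
rack [ 0.3039 -0.3033  0.012 ]
rackS [ 0.3852 -0.2209  0.012 ]
rackS [ 0.3006 -0.3044  0.012 ]
BR [ 0.7675 -0.2085  0.2164] [array([1.4, 1.6]), array([-1.8, -0.8])]
BL [0.7366 0.5259 0.2661] [array([0.9, 0.9]), array([-1.1, -0.5])]
FR [ 0.4818 -0.2014  0.1245] [array([-0.8, -0.7]), array([1. , 0.3])]
FL [0.4561 0.4889 0.1876] [array([0.6, 0.5]), array([-0.7, -0.3])]
head [array([0.3829, 0.3076, 0.164 ]), array([0.3918, 0.2812, 0.164 ]), array([0.3183, 0.2596, 0.164 ]), array([0.3092, 0.2878, 0.164 ])] [0.3505 0.284  0.164 ] [0.0736 0.0207 0.    ]
scene [  8  11  27  44 264] [339.9886 172.3295]
[  0.4153   0.9097 339.9886 172.3295] [326 151] [352 194]
top [ 10   6   8  53 304] [368.8783 169.8651]
[  0.0234   0.9997 368.8783 169.8651] [365 144] [372 196]
```

View pics/a_wrist.png

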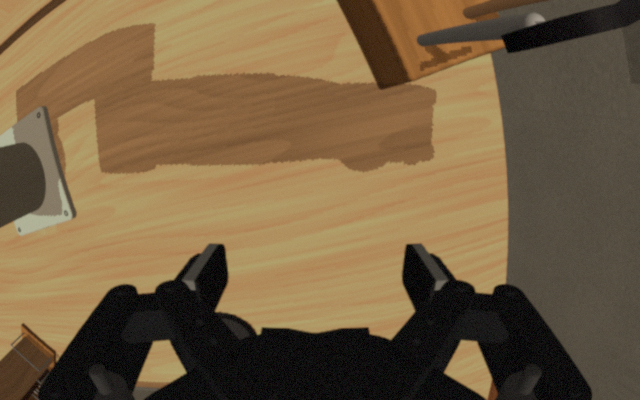

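Run:
```python
from h import *
np.set_printoptions(precision=4,suppress=True)
for n,a,b,z in[("BR",(384,103),(328,117),.298),("BL",(91,117),(75,237),.298),("FR",(385,220),(370,212),.137),("FL",(114,233),(139,334),.137)]:print(n,on("top",*a,z),on("scene",*b,z))
T=lambda x,y:(("top",350+x/5,170+y/5));S=lambda x,y:("scene",380+x/4,140+y/4)
for n,a,b,zs in[("long",T(375,430),S(165,336),(.167,.187)),("thick",T(457,340),S(185,258),(.152,)),("paddle",T(660,133),S(244,59),(.182,))]:
  for z in zs: print(n,z,on(*a,z),on(*b,z))
t=cv2.imread("pics/a_top.png");s=cv2.imread("pics/a_scene.png")
f=lambda i,x,y,w,h,k:cv2.convertScaleAbs(cv2.resize(i[y:y+h,x:x+w],None,fx=k,fy=k,interpolation=cv2.INTER_CUBIC),alpha=1.7)
c=np.zeros((600,800,3),np.uint8)
for i,(n,x,y) in enumerate([(t,360,85),(t,75,100),(t,360,195),(t,95,210),(s,305,95),(s,60,215),(s,345,190),(s,115,310)]):
    c[(i//4)*300:(i//4)*300+200,(i%4)*200:(i%4)*200+200]=f(n,x,y,40,40,5)
cv2.imwrite("pics/c.png",c)
```

```text
BR [ 0.7422 -0.1955  0.298 ] [ 0.7222 -0.1899  0.298 ]
BL [0.7276 0.513  0.298 ] [0.7181 0.5139 0.298 ]
FR [ 0.4782 -0.2021  0.137 ] [ 0.4806 -0.1963  0.137 ]
FL [0.4633 0.5116 0.137 ] [0.4675 0.501  0.137 ]
long 0.167 [ 0.3796 -0.2961  0.167 ] [ 0.3775 -0.2954  0.167 ]
long 0.187 [ 0.3785 -0.2924  0.187 ] [ 0.3736 -0.289   0.187 ]
thick 0.152 [ 0.4255 -0.3438  0.152 ] [ 0.4228 -0.3422  0.152 ]
paddle 0.182 [ 0.526 -0.448  0.182] [ 0.5244 -0.4465  0.182 ]
```

View pics/c.png

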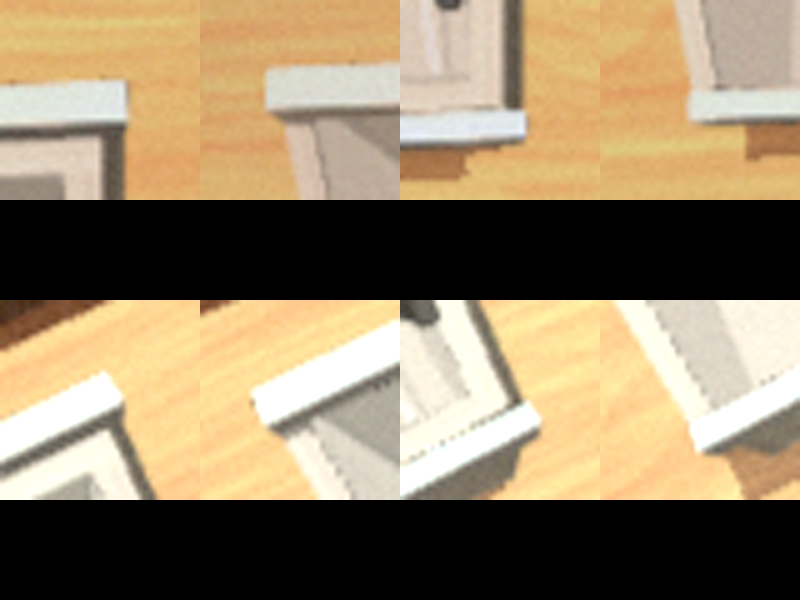

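Corner crops show the white tracks' ends clearly (e.g. top back-right outer (385,101), front-right outer (385,223)).

Run:
```python
from h import *
np.set_printoptions(precision=4,suppress=True)
D=[("BRo",(385.4,101.4),(326,109.6),.298),("BRi",(385.4,109),(329.6,116.6),.298),("BLo",(88,114),(70.4,234),.298),("FRi",(385,217),(371,210.4),.137),("FRo",(385,223),(373,215),.137),("FLi",(113,228.4),(133.4,336),.137),("FLo",(113,234),(135,340.4),.137)]
for n,a,b,z in D: print(n,on("top",*a,z),on("scene",*b,z))
# handle ends
print(tri(("top",368.9,147),("scene",329,155)),tri(("top",369,193),("scene",349,191)))
```

```text
BRo [ 0.7461 -0.1991  0.298 ] [ 0.7444 -0.1956  0.298 ]
BRi [ 0.7269 -0.1982  0.298 ] [ 0.7212 -0.1942  0.298 ]
BLo [0.7354 0.5207 0.298 ] [0.7308 0.5214 0.298 ]
FRi [ 0.4862 -0.2025  0.137 ] [ 0.4834 -0.2011  0.137 ]
FRo [ 0.4703 -0.2017  0.137 ] [ 0.4689 -0.1994  0.137 ]
FLi [0.4756 0.5148 0.137 ] [0.4695 0.5158 0.137 ]
FLo [0.4608 0.5141 0.137 ] [0.4571 0.5161 0.137 ]
(array([ 0.6583, -0.1609,  0.2109]), [array([-0.3, -0.3]), array([0.4, 0.1])]) (array([ 0.5371, -0.1564,  0.2179]), [array([-0.1, -0.1]), array([0.1, 0. ])])
```

```bash
cat >> h.py <<'E'
np.set_printoptions(precision=4,suppress=True)
CAB=np.array([.602,.1595]);YAW=.016
def cw(x,y,z): c,s=np.cos(YAW),np.sin(YAW);return np.array([CAB[0]+c*x-s*y,CAB[1]+s*x+c*y,z])
def wc(P): c,s=np.cos(YAW),np.sin(YAW);d=np.array(P[:2])-CAB;return np.array([c*d[0]+s*d[1],-s*d[0]+c*d[1],P[2]])
def down(phi):  # tool z down, tool y at world angle phi
    y=np.array([np.cos(phi),np.sin(phi),0]);z=np.array([0,0,-1.]);return np.c_[np.cross(y,z),y,z]
def plan(P,Rt,via=None):
    """turn (tool axes) first, then shift(s) in the NEW tool axes"""
    s=sense();m=rot();print("tcp",s["tcp_pos"],"turn",R.from_matrix(m.T@Rt).as_rotvec())
    p=s["tcp_pos"]
    for q in ([] if via is None else via)+[P]: print("  shift cm",np.round(Rt.T@(np.array(q)-p)*100,2));p=np.array(q)
E
python3 - <<'E'
from h import *
for z in(.235,.245): print(on("top",368.9,169.9,z),on("scene",340,172.3,z))
plan([.58,-.158,.36],down(np.pi/2+.016),[[.114,.486,.40]])
E
```

```text
[ 0.5921 -0.1574  0.235 ] [ 0.5903 -0.1568  0.235 ]
[ 0.5898 -0.1566  0.245 ] [ 0.5866 -0.1545  0.245 ]
tcp [0.1138 0.4864 0.2556] turn [-0.0016 -0.0002 -0.2458]
  shift cm [ -0.02  -0.05 -14.44]
  shift cm [-45.56 -65.14   4.  ]
```

Call:
{"name": "send_rows", "arguments": {"moves": "8 0 0 -5 0 0 -0.123;8 0 0 -5 0 0 -0.123;8 0 0 -4.4 0 0 0;8 -2.53 -3.62 0 0 0 0;8 -2.53 -3.62 0 0 0 0;8 -2.53 -3.62 0 0 0 0;8 -2.53 -3.62 0 0 0 0;8 -2.53 -3.62 0 0 0 0;8 -2.53 -3.62 0 0 0 0;8 -2.53 -3.62 0 0 0 0;8 -2.53 -3.62 0 0 0 0;8 -2.53 -3.62 0 0 0 0"}}

```text
time_s: 1.35
tcp_pos: [0.3474, 0.1631, 0.4003]
tool_rot: [0.0, -0.008, 1.0, 0.0]
force: [0.5, 0.6, -0.1]
finger_gap: 0.0799
grip_force: 0.0
```

Call:
{"name": "send_rows", "arguments": {"moves": "8 -2.53 -3.62 0 0 0 0;8 -2.53 -3.62 0 0 0 0;8 -2.53 -3.62 0 0 0 0;8 -2.53 -3.62 0 0 0 0;8 -2.53 -3.62 0 0 0 0;8 -2.53 -3.62 0 0 0 0;8 -2.53 -3.62 0 0 0 0;8 -2.53 -3.62 0 0 0 0;8 -2.53 -3.62 0 0 0 0;8 0 0 0 0 0 0;8 0 0 0 0 0 0"}}

```text
time_s: 2.45
tcp_pos: [0.58, -0.1581, 0.3981]
tool_rot: [-0.002, -0.007, 1.0, 0.001]
force: [-0.9, -0.1, -0.3]
finger_gap: 0.0801
grip_force: 0.0
```

Run:
```python
from h import *
plan([.585,-.157,.25],down(np.pi/2+.016))
im=cams.read_camera("wrist");cv2.imwrite("pics/d.png",bright(im[:,:,::-1]))
print(proj("wrist",[.59,-.157,.24]), proj("wrist",sense()["tcp_pos"]-[0,0,.1]))
```

```text
tcp [ 0.58   -0.1581  0.3981] turn [ 0.0014 -0.0037 -0.0016]
  shift cm [-0.5   0.1  14.81]
[314.1853 197.56  ] [314.1369 206.3403]
```

View pics/d.png

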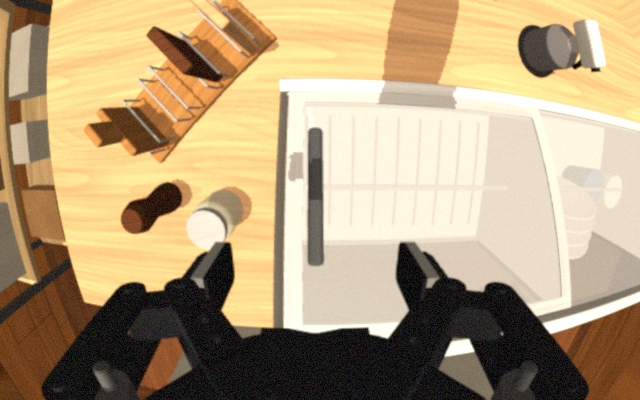

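Handle appears at (315,195), as predicted (314,197). Descend, grip, slide.

Call:
{"name": "send_rows", "arguments": {"moves": "5 -0.5 0.1 3 0 0 0;5 0 0 4 0 0 0;5 0 0 4 0 0 0;5 0 0 2 0 0 0;5 0 0 1.8 0 0 0;5 0 0 0 0 0 0;1 0 0 0 0 0 0;1 0 0 0 0 0 0;1 0 0 0 0 0 0;1 0 0 0 0 0 0", "newtons": 25}}

```text
time_s: 3.5
tcp_pos: [0.5855, -0.1563, 0.2547]
tool_rot: [0.002, -0.008, 1.0, -0.0]
force: [-1.6, 0.5, 5.3]
finger_gap: 0.0139
grip_force: 28.0
```

Call:
{"name": "send_rows", "arguments": {"moves": "1 0 1 0 0 0 0;1 0 2 0 0 0 0;1 0 3 0 0 0 0;1 0 3 0 0 0 0;1 0 3 0 0 0 0;1 0 3 0 0 0 0;1 0 3 0 0 0 0;1 0 3 0 0 0 0;1 0 3 0 0 0 0;1 0 3 0 0 0 0;1 0 2 0 0 0 0;1 0 1 0 0 0 0"}}

```text
time_s: 4.7
tcp_pos: [0.5806, 0.1454, 0.2547]
tool_rot: [0.002, -0.009, 1.0, 0.0]
force: [-0.5, -3.1, 6.6]
finger_gap: 0.0132
grip_force: 28.0
```

Call:
{"name": "send_rows", "arguments": {"moves": "1 0 1 0 0 0 0;1 0 1 0 0 0 0;1 0 0.5 0 0 0 0;1 0 0.3 0 0 0 0;1 0 0.3 0 0 0 0;1 0 0 0 0 0 0"}}

```text
time_s: 5.3
tcp_pos: [0.5801, 0.1751, 0.2547]
tool_rot: [0.002, -0.008, 1.0, 0.0]
force: [-1.7, 0.1, 6.1]
finger_gap: 0.0134
grip_force: 28.0
```

Call:
{"name": "send_rows", "arguments": {"moves": "1 0 0.3 0 0 0 0;1 0 0.3 0 0 0 0;1 0 0.2 0 0 0 0;1 0 0 0 0 0 0"}}

```text
time_s: 5.7
tcp_pos: [0.58, 0.1798, 0.2547]
tool_rot: [0.002, -0.007, 1.0, -0.003]
force: [-2.1, -8.9, 7.1]
finger_gap: 0.0134
grip_force: 28.1
```

Call:
{"name": "send_rows", "arguments": {"moves": "4 0 -0.4 0 0 0 0;4 0 0 0 0 0 0;4 0 0 0 0 0 0;6 0 0 -5 0 0 0;8 0 0 -5 0 0 0;8 2 -3 -5 0 0 0;8 4 -3 -3 0 0 0;8 4 -3 0 0 0 0;8 4 -3 0 0 0 0;8 2 -3 0 0 0 0;8 0 0 0 0 0 0;8 0 0 0 0 0 0"}}

```text
time_s: 6.9
tcp_pos: [0.431, 0.0362, 0.4191]
tool_rot: [0.001, -0.008, 1.0, 0.0]
force: [0.7, 0.8, 0.6]
finger_gap: 0.0803
grip_force: 0.0
```

Run:
```python
from h import *
s=sense();print(s["tcp_pos"])
c=cams.get_calibration("wrist");np.save("e.npy",c["camera_from_world"])
im=cams.read_camera("wrist");cv2.imwrite("pics/e.png",bright(im[:,:,::-1]))
for n,p in dict(railL=cw(.005,-.004,.09),railR=cw(.005,-.352,.09),floorFR=cw(-.122,-.352,.012),floorFL=cw(-.122,-.004,.012),floorBR=cw(.122,-.352,.012),floorBL=cw(.122,-.004,.012),FRtrack=cw(-.1375,-.36,.137),BRtrack=cw(.1375,-.36,.298)).items():print(n,proj("wrist",p,c))
```

```text
[0.431  0.0362 0.4191]
railL [384.5659 264.9214]
railR [181.7875 262.1082]
floorFR [188.69   180.6033]
floorFL [380.4283 179.6213]
floorBR [205.1806 293.476 ]
floorBL [371.4835 296.2762]
FRtrack [151.8694 190.1088]
BRtrack [149.7959 402.6805]
```

View pics/e.png

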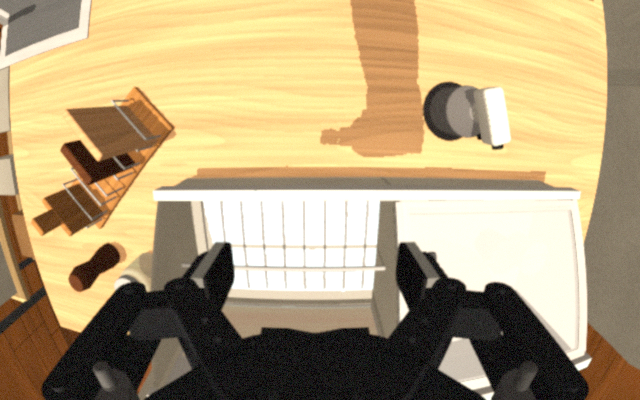

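Bay open and empty; rail at row ~266 (predicted 264), sprayer head near (493,117). Now over the sprayer.

Run:
```python
from h import *
plan([.35,.284,.36],down(np.pi/2+.274))
```

```text
tcp [0.4316 0.0366 0.4187] turn [ 0.0005  0.001  -0.2579]
  shift cm [ 1.16 26.02  5.87]
```

Call:
{"name": "send_rows", "arguments": {"moves": "8.5 0 0 0 0 0 -0.129;8.5 0 0 0 0 0 -0.129;8.5 0.15 3.2 0.7 0 0 0;8.5 0.15 3.3 0.7 0 0 0;8.5 0.15 3.3 0.7 0 0 0;8.5 0.15 3.3 0.7 0 0 0;8.5 0.15 3.3 0.7 0 0 0;8.5 0.15 3.3 0.8 0 0 0;8.5 0.15 3.3 0.8 0 0 0;8.5 0.15 3 0.8 0 0 0;8.5 0 0 0 0 0 0;8.5 0 0 0 0 0 0"}}

```text
time_s: 8.15
tcp_pos: [0.3489, 0.2848, 0.3586]
tool_rot: [-0.001, -0.138, 0.99, -0.001]
force: [-0.2, -0.8, 0.1]
finger_gap: 0.0853
grip_force: 0.0
```

Run:
```python
from h import *
s=sense();print(s["tcp_pos"])
c=cams.get_calibration("wrist")
im=cams.read_camera("wrist");cv2.imwrite("pics/f.png",bright(im[:,:,::-1]))
hd=lambda x,y,z:np.array([.3466+x*np.cos(.274)-y*np.sin(.274),.2829+x*np.sin(.274)+y*np.cos(.274),z])
for x,y in((-.036,-.017),(-.036,.017),(.044,.017),(.044,-.017)):print(proj("wrist",hd(x,y,.165),c))
```

```text
[0.3489 0.2848 0.3586]
[296.5139 141.0518]
[330.2865 141.1331]
[329.1812 216.3614]
[297.3471 216.2577]
```

View pics/f.png

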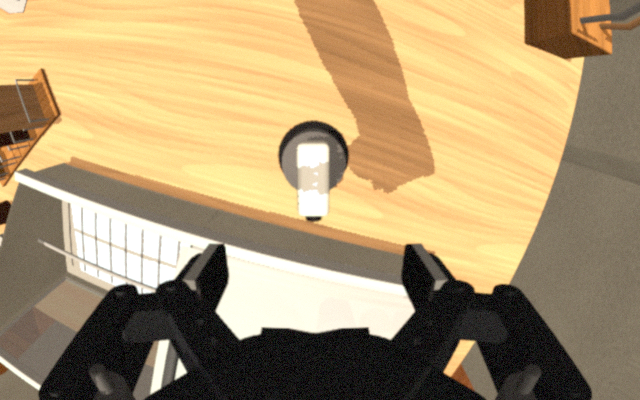

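Head at (313,180), matching prediction within 2 px. Descend and pinch.

Run:
```python
from h import *
print("mat",on("wrist",314,157,.001)); print("headc",on("wrist",313,180,.164))
plan([.3495,.284,.152],down(np.pi/2+.274))
```

```text
mat [0.3522 0.284  0.001 ]
headc [0.3516 0.2832 0.164 ]
tcp [0.3492 0.284  0.3591] turn [-0.0008 -0.0012  0.0018]
  shift cm [-0.02 -0.01 20.71]
```

Call:
{"name": "send_rows", "arguments": {"moves": "7 0 0 4 0 0 0;7 0 0 4 0 0 0;7 0 0 4 0 0 0;7 0 0 4 0 0 0;7 0 0 3 0 0 0;7 0 0 1.5 0 0 0;7 0 0 0 0 0 0;2 0 0 0 0 0 0;2 0 0 0 0 0 0;2 0 0 0 0 0 0;2 0 0 0 0 0 0", "newtons": 45}}

```text
time_s: 9.3
tcp_pos: [0.3503, 0.2837, 0.1562]
tool_rot: [0.002, -0.137, 0.991, 0.0]
force: [0.4, -1.9, 5.6]
finger_gap: 0.033
grip_force: 45.6
```

Run:
```python
from h import *
plan([.390,-.024,.18],down(np.pi/2+.016))
```

```text
tcp [0.3503 0.2837 0.1562] turn [0.0009 0.0034 0.2579]
  shift cm [ -3.48 -30.83  -2.38]
```

Call:
{"name": "send_rows", "arguments": {"moves": "2 0 0 -2 0 0 0;2 0 0 -2 0 0 0.086;2 0 0 -1 0 0 0.086;2 0 0 0 0 0 0.086;2 -0.3 -2 0 0 0 0;2 -0.4 -3.6 0 0 0 0;2 -0.4 -3.6 0 0 0 0;2 -0.4 -3.6 0 0 0 0;2 -0.4 -3.6 0 0 0 0;2 -0.4 -3.6 0 0 0 0;2 -0.4 -3.6 0 0 0 0;2 -0.4 -3.6 0 0 0 0"}}

```text
time_s: 10.5
tcp_pos: [0.3842, 0.0106, 0.2045]
tool_rot: [-0.0, -0.008, 1.0, 0.0]
force: [1.1, 0.3, -3.1]
finger_gap: 0.0335
grip_force: 46.3
```

Call:
{"name": "send_rows", "arguments": {"moves": "2 -0.4 -2.4 1 0 0 0;2 0 -1.2 1 0 0 0;2 0 0 0.6 0 0 0;2 0 0 0 0 0 0;2 0 0 0 0 0 0;2 0 0 0 0 0 0;2 0 0 0 0 0 0;2 0 0 0 0 0 0;2 0 0 0 0 0 0;2 0 0 0 0 0 0;2 0 0 0 0 0 0;2 0 0 0 0 0 0"}}

```text
time_s: 11.7
tcp_pos: [0.3891, -0.0241, 0.1786]
tool_rot: [-0.0, -0.008, 1.0, -0.0]
force: [-0.5, -0.1, -3.8]
finger_gap: 0.0336
grip_force: 46.4
```

Call:
{"name": "send_rows", "arguments": {"moves": "2 0 0 0 0 0 0;2 0 0 0 0 0 0;2 0 0 0 0 0 0;2 0 0 0 0 0 0;2 0 0 0 0 0 0;2 0 0 0 0 0 0;2 0 0 0 0 0 0;2 0 0 0 0 0 0;2 0 0 0 0 0 0;2 0 0 0 0 0 0;2 0 0 0 0 0 0;2 0 0 0 0 0 0"}}

```text
time_s: 12.9
tcp_pos: [0.3891, -0.0241, 0.1786]
tool_rot: [0.0, -0.008, 1.0, -0.0]
force: [0.3, 0.0, -3.5]
finger_gap: 0.0339
grip_force: 46.4
```

Run:
```python
from h import *
s=sense();print(s["force"],s["finger_gap"],rot())
im=cams.read_camera("top")[100:330,160:440];im2=cams.read_camera("wrist")
cv2.imwrite("pics/g.png",bright(np.hstack([cv2.resize(im,(490,400)),im2[:,170:460]])[:,:,::-1]))
a=rot()[:,0]*-1 # nozzle dir
noz=s["tcp_pos"]+a*.047;noz[2]-=.009
print("spot-noz cab",wc(cw(.122,-.18,.15))-wc(noz))
```

```text
[ 0.2695  0.0016 -3.4915] 0.033916142253874515 [[-0.9999 -0.0162  0.    ]
 [-0.0162  0.9999 -0.    ]
 [-0.     -0.     -1.    ]]
spot-noz cab [ 0.2908  0.0001 -0.0196]
```

View pics/g.png

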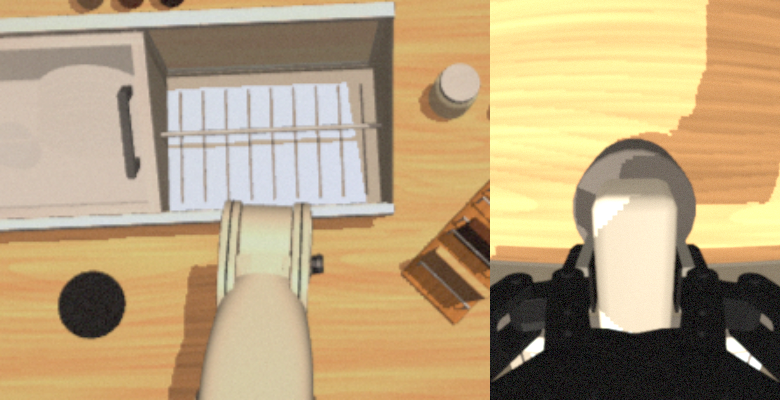

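Door open, sprayer level facing the bay; mat at crop (91,304). Now locate the mat precisely and plan the return.

Run:
```python
from h import *
im=cams.read_camera("top")[235:315,180:245];m=(im.max(2)<70).astype(np.uint8)
k,l,st,ce=cv2.connectedComponentsWithStats(m);i=1+st[1:,4].argmax();p=ce[i]+[180,235];print(st[i],p)
M=on("top",*p,.001);print("mat",M)
plan([M[0]+.0025,M[1],.20],down(np.pi/2+.016))
```

```text
[  13   21   39   39 1143] [212.0052 274.86  ]
mat [0.3518 0.2828 0.001 ]
tcp [ 0.3892 -0.0241  0.1786] turn [-0.      0.0001  0.0002]
  shift cm [ 3.   30.74 -2.14]
```

Call:
{"name": "send_rows", "arguments": {"moves": "2 0 0 0 0 0 0;2 0 0 0 0 0 0;2 0 0 0 0 0 0;2 0 0 0 0 0 0;2 0 0 -1 0 0 0;2 0 0 -1 0 0 0"}}

```text
time_s: 13.65
tcp_pos: [0.389, -0.0241, 0.1993]
tool_rot: [-0.0, -0.008, 1.0, 0.0]
force: [-0.0, -1.1, -2.9]
finger_gap: 0.0332
grip_force: 46.4
```

Call:
{"name": "send_rows", "arguments": {"moves": "2 0.2 2 0 0 0 0;2 0.3 3.3 0 0 0 0;2 0.3 3.3 0 0 0 0;2 0.3 3.3 0 0 0 0;2 0.3 3.3 0 0 0 0;2 0.3 3.3 0 0 0 0;2 0.3 3.3 0 0 0 0;2 0.3 3.3 0 0 0 0;2 0.3 3.2 0 0 0 0;2 0.3 1.7 0 0 0 0;2 0.1 0.7 0 0 0 0;2 0 0 0 0 0 0"}}

```text
time_s: 14.85
tcp_pos: [0.3543, 0.2831, 0.1991]
tool_rot: [0.0, -0.009, 1.0, 0.0]
force: [-0.2, 0.3, -2.0]
finger_gap: 0.0339
grip_force: 46.7
```

Call:
{"name": "send_rows", "arguments": {"moves": "2 0 0 1.5 0 0 0;2 0 0 1.5 0 0 0;2 0 0 0.7 0 0 0;2 0 0 0.5 0 0 0;2 0 0 0.2 0 0 0;2 0 0 0 0 0 0"}}

```text
time_s: 15.45
tcp_pos: [0.3544, 0.2814, 0.1563]
tool_rot: [0.0, -0.008, 1.0, -0.0]
force: [-2.3, -3.7, 7.5]
finger_gap: 0.0339
grip_force: 47.8
```

Call:
{"name": "send_rows", "arguments": {"moves": "5 0 0 0 0 0 0;7 0 0 0 0 0 0;7 0 0 0 0 0 0;7 0 0 -3 0 0 0;7 0 0 -5 0 0 0;7 0 0 -5 0 0 -0.126;7 0 0 -5 0 0 -0.126;7 0 0 -2 0 0 -0.126;7 0 0 0 0 0 -0.126;7 0 0 0 0 0 -0.127;7 0 0 0 0 0 -0.127;7 0 0 0 0 0 0"}}

```text
time_s: 16.65
tcp_pos: [0.3543, 0.2825, 0.3547]
tool_rot: [0.0, -0.377, 0.926, 0.0]
force: [0.0, -0.5, 0.9]
finger_gap: 0.0699
grip_force: 0.0
```

Run:
```python
from h import *
print(sense()["joints"])
plan([.345,-.26,.34],down(2.345))
```

```text
[ 0.6731  0.125   0.1159  1.5613 -0.     -0.1009]
tcp [0.3543 0.2825 0.3547] turn [-0.0001  0.0004 -0.0002]
  shift cm [ 38.59 -38.14   1.47]
```

Call:
{"name": "send_rows", "arguments": {"moves": "7 2.8 -2.7 0.1 0 0 0;7 2.8 -2.7 0.1 0 0 0;7 2.8 -2.7 0.1 0 0 0;7 2.8 -2.7 0.1 0 0 0;7 2.8 -2.7 0.1 0 0 0;7 2.8 -2.7 0.1 0 0 0;7 2.8 -2.7 0.1 0 0 0;7 2.8 -2.7 0.1 0 0 0;7 2.8 -2.7 0.1 0 0 0;7 2.8 -2.7 0.1 0 0 0;7 2.8 -2.7 0.1 0 0 0;7 2.8 -2.7 0.1 0 0 0"}}

```text
time_s: 17.85
tcp_pos: [0.3402, -0.1859, 0.3427]
tool_rot: [0.0, -0.376, 0.927, -0.0]
force: [0.7, -0.0, 0.3]
finger_gap: 0.0698
grip_force: 0.0
```

Call:
{"name": "send_rows", "arguments": {"moves": "7 2.5 -2.9 0 0 0 0;7 2.5 -2.8 0.1 0 0 0;7 0 0 0 0 0 0;7 0 0 0 0 0 0"}}

```text
time_s: 18.25
tcp_pos: [0.3443, -0.2603, 0.3411]
tool_rot: [-0.0, -0.376, 0.927, 0.001]
force: [-0.6, 0.8, -0.6]
finger_gap: 0.0706
grip_force: 0.0
```

Run:
```python
from h import *
s=sense();print(s["tcp_pos"])
c=cams.get_calibration("wrist")
np.save("w.npy",c["camera_from_world"])
im=cams.read_camera("wrist");cv2.imwrite("pics/i.png",bright(im[:,:,::-1]))
for P in([.3735,-.2934,.187],[.4238,-.3449,.152],[.5245,-.4478,.182]):print(proj("wrist",P,c))
```

```text
[ 0.3443 -0.2603  0.3411]
[265.4064 185.2539]
[204.2434 177.939 ]
[ 85.0545 187.0282]
```

View pics/i.png

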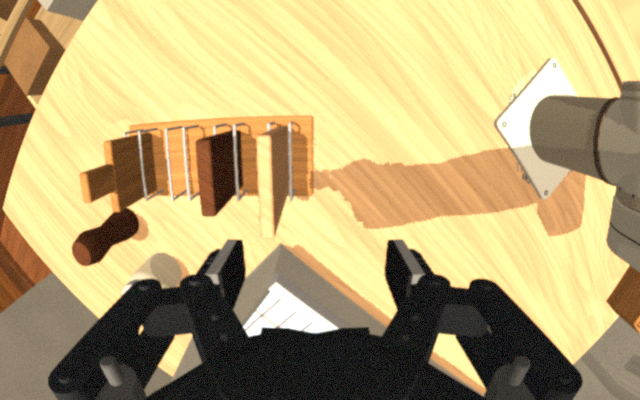

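Wrist view: long top at (266,186), thick at (205,177), paddle handle (88,186) — predictions agree within a pixel or two. Grasp the long board.

Run:
```python
from h import *
plan([.3735,-.2934,.168],down(2.345))
```

```text
tcp [ 0.3443 -0.2596  0.3413] turn [ 0.0011  0.0002 -0.0019]
  shift cm [ 0.28 -4.46 17.33]
```

Call:
{"name": "send_rows", "arguments": {"moves": "6 0.28 -2.5 2 0 0 0;5 0 -2 3 0 0 0;4.5 0 0 3 0 0 0;4.5 0 0 3 0 0 0;4.5 0 0 3 0 0 0;4.5 0 0 2 0 0 0;4.5 0 0 1.3 0 0 0;4.5 0 0 0 0 0 0;0.5 0 0 0 0 0 0;0.5 0 0 0 0 0 0;0.5 0 0 0 0 0 0;0.5 0 0 0 0 0 0", "newtons": 40}}

```text
time_s: 19.5
tcp_pos: [0.375, -0.2943, 0.17]
tool_rot: [0.001, -0.378, 0.926, -0.001]
force: [-0.1, 0.6, 4.6]
finger_gap: 0.0137
grip_force: 40.2
```

```bash
cat >> h.py <<'E'
def place(L,t,y,th=.28,gap=.004,up=0.):
    """tool pose: board lower edge L ahead of TCP, thickness t, at cab y, foot `up` above floor"""
    u=np.array([np.sin(th),0,np.cos(th)]);n=np.array([np.cos(th),0,-np.sin(th)])
    F=np.array([.005-.004/np.cos(th)-.078*np.tan(th)-gap,y,.012+up])
    T=F-n*t/2+u*L
    M=np.c_[np.cross(-n,-u),-n,-u]
    return cw(*T), R.from_euler("z",YAW).as_matrix()@M
E
python3 - <<'E'
from h import *
P,M=place(.158,.014,-.071);print(P);
plan(*place(.158,.014,-.071,up=.20))
print(R.from_matrix(down(np.pi+.016).T@M).as_rotvec(),R.from_matrix(rot().T@down(np.pi+.016)).as_rotvec())
E
```

```text
[0.6145 0.0887 0.1658]
tcp [ 0.375  -0.2943  0.17  ] turn [-0.2674  0.1136 -0.8071]
  shift cm [-37.91 -18.19 -25.61]
[-0.28  0.   -0.  ] [-0.003  -0.0002 -0.8124]
```

Call:
{"name": "send_rows", "arguments": {"moves": "0.5 0 0 -2 0 0 0;0.5 0 0 -4 0 0 0;0.5 0 0 -5 0 0 0;0.5 0 0 -5 0 0 0;0.5 0 0 -4 0 0 0;0.5 0 0 0 0 0 -0.1355;0.5 0 0 0 0 0 -0.1355;0.5 0 0 0 0 0 -0.1355;0.5 0 0 0 0 0 -0.1355;0.5 0 0 0 0 0 -0.1355;0.5 0 0 0 0 0 -0.1355;0.5 0 0 0 0 0 0"}}

```text
time_s: 20.7
tcp_pos: [0.3737, -0.294, 0.3683]
tool_rot: [0.0, 0.713, -0.702, -0.0]
force: [0.4, -0.9, -1.9]
finger_gap: 0.0136
grip_force: 39.8
```

Run:
```python
from h import *
s=sense();print(s["joints"],s["force"])
plan(*place(.158,.014,-.071,up=.20))
```

```text
[-0.6664  0.1731  0.2077  1.6063 -0.0002 -2.253 ] [ 0.4142 -0.8513 -1.9147]
tcp [ 0.3737 -0.294   0.3683] turn [-0.2792  0.0004 -0.0002]
  shift cm [-37.88 -23.79  -6.58]
```

Call:
{"name": "send_rows", "arguments": {"moves": "0.5 0 0 0 -0.14 0 0;0.5 0 0 0 -0.14 0 0;0.5 -2 -1.2 -0.6 0 0 0;0.5 -3 -1.9 -0.6 0 0 0;0.5 -3 -1.9 -0.6 0 0 0;0.5 -3 -1.9 -0.6 0 0 0;0.5 -3 -1.9 -0.6 0 0 0;0.5 -3 -1.9 -0.6 0 0 0;0.5 -3 -1.9 -0.6 0 0 0;0.5 -3 -1.9 -0.6 0 0 0;0.5 -3 -1.9 -0.6 0 0 0;0.5 -3 -1.9 -0.6 0 0 0"}}

```text
time_s: 21.9
tcp_pos: [0.5625, 0.0003, 0.3755]
tool_rot: [0.1, 0.705, -0.696, -0.098]
force: [-0.5, -0.8, -2.5]
finger_gap: 0.0138
grip_force: 40.7
```

Run:
```python
from h import *
s=sense();print(s["joints"],s["force"])
plan(*place(.158,.014,-.071,up=.16))
```

```text
[ 0.0025  0.6257  0.8636  2.0885 -0.004  -1.5806] [-0.4921 -0.8337 -2.4658]
tcp [0.5625 0.0003 0.3755] turn [-0.0002 -0.0003 -0.0031]
  shift cm [-8.76 -6.51  3.3 ]
```

```bash
cat > k.py <<'E'
from h import *
from scipy.optimize import fsolve
D=[(.2414,.0037,.4994,.2554,0),(.125,.1159,.4531,.3547,0),(.1731,.2077,.4755,.3683,0),(.6257,.8636,.5625,.3755,.28)]
A=[];B=[]
for a,c,rr,z,t in D:
    q=a-c
    A+=[[1,np.sin(a),np.cos(q),-np.sin(q),0,-np.sin(t)],[0,np.cos(a),-np.sin(q),-np.cos(q),1,-np.cos(t)]];B+=[rr,z]
p,res,rk,sv=np.linalg.lstsq(np.array(A),np.array(B),rcond=None);
def ik(rr,z,t,g=(.6,.6)):
    f=lambda j:[p[0]+p[1]*np.sin(j[0])+p[2]*np.cos(j[0]-j[1])-p[3]*np.sin(j[0]-j[1])-p[5]*np.sin(t)-rr,p[4]+p[1]*np.cos(j[0])-p[2]*np.sin(j[0]-j[1])-p[3]*np.cos(j[0]-j[1])-p[5]*np.cos(t)-z]
    j=fsolve(f,g);return j[0],j[1],np.pi/2+t-j[0]+j[1]
if __name__=="__main__":
    print(p,res,rk,sv)
    for th in(.28,.2):
        for up in(.16,.12,.08,.04,0):
            P,M=place(.158,.014,-.071,up=up,th=th);print(th,up,np.hypot(*P[:2]),P[2],np.array(ik(np.hypot(*P[:2]),P[2],th)))
E
python3 k.py
```

```text
[ 0.0007  0.4905  0.391  -0.0067  0.2404  0.3756] [0.] 6 [3.9538 2.8344 0.5031 0.2524 0.1262 0.0261]
0.28 0.16 0.6208475370216849 0.3257812487930506 [0.7815 1.0182 2.0875]
0.28 0.12 0.6208475370216849 0.2857812487930506 [0.7547 0.8634 1.9595]
0.28 0.08 0.6208475370216849 0.2457812487930506 [0.7463 0.7451 1.8496]
0.28 0.04 0.6208475370216849 0.20578124879305063 [0.7499 0.6495 1.7503]
0.28 0 0.6208475370216849 0.16578124879305062 [0.7629 0.5705 1.6584]
0.2 0.16 0.6151852653623893 0.32824120461448164 [0.6703 0.8374 1.9378]
0.2 0.12 0.6151852653623893 0.28824120461448166 [0.6557 0.7081 1.8232]
0.2 0.08 0.6151852653623893 0.24824120461448163 [0.6538 0.6025 1.7195]
0.2 0.04 0.6151852653623893 0.20824120461448162 [0.6619 0.514  1.623 ]
0.2 0 0.6151852653623893 0.1682412046144816 [0.6781 0.4392 1.5319]
```

Call:
{"name": "send_rows", "arguments": {"moves": "0.5 -2.2 -1.6 0.8 0 0 0;0.5 -2.2 -1.6 0.8 0 0 0;0.5 -2.2 -1.6 0.8 0 0 0;0.5 -2.2 -1.7 0.9 0 0 0;0.5 0 0 0 0 0 0;0.5 0 0 0 0 0 0"}}

```text
time_s: 22.5
tcp_pos: [0.6136, 0.0883, 0.3247]
tool_rot: [0.101, 0.705, -0.695, -0.098]
force: [-0.8, -0.2, -1.0]
finger_gap: 0.0134
grip_force: 40.6
```

Run:
```python
from h import *
s=sense();print(s["joints"],s["force"])
plan(*place(.158,.014,-.071,up=.005))
im=cams.read_camera("wrist");cv2.imwrite("pics/j.png",bright(im[:,:,::-1]))
```

```text
[ 0.1293  0.777   1.0074  2.0819  0.0302 -1.4613] [-0.7728 -0.1878 -0.9963]
tcp [0.6136 0.0883 0.3247] turn [ 0.0022 -0.0013 -0.0007]
  shift cm [-0.04 -4.34 14.77]
```

View pics/j.png

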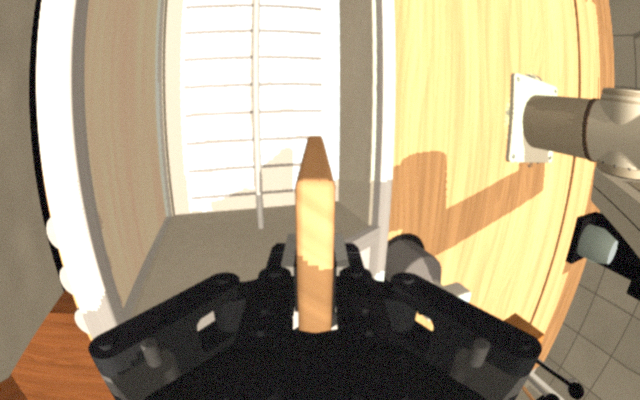

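Board hangs robot-side of the rail (rail col 257, board col 315), clear of both walls. Lower it.

Call:
{"name": "send_rows", "arguments": {"moves": "0.5 0 -0.6 2 0 0 0;0.5 0 -0.9 3 0 0 0;0.5 0 -0.9 3 0 0 0;0.5 0 -0.9 3 0 0 0;0.5 0 -0.6 2 0 0 0;0.5 0 -0.3 1.2 0 0 0;0.5 0 -0.14 0.57 0 0 0;0.5 0 0 0 0 0 0;0.5 0 0 0 0 0 0"}}

```text
time_s: 23.45
tcp_pos: [0.6151, 0.0878, 0.1736]
tool_rot: [0.099, 0.706, -0.695, -0.097]
force: [-0.3, -0.6, -2.0]
finger_gap: 0.0135
grip_force: 40.6
```

Run:
```python
from h import *
s=sense();print(s["force"])
plan(*place(.158,.014,-.071,up=.0))
```

```text
[-0.3022 -0.571  -1.9826]
tcp [0.6151 0.0878 0.1736] turn [-0.0025  0.0002 -0.0001]
  shift cm [-0.09 -0.15  0.77]
```

Call:
{"name": "send_rows", "arguments": {"moves": "0.5 0 -0.09 0.3 0 0 0;0.5 0 -0.09 0.3 0 0 0;0.5 0 0 0.15 0 0 0;0.5 0 0 0 0 0 0;0.5 0 0 0 0 0 0"}}

```text
time_s: 23.95
tcp_pos: [0.6149, 0.088, 0.1658]
tool_rot: [0.098, 0.706, -0.695, -0.097]
force: [1.5, -0.4, 4.9]
finger_gap: 0.0135
grip_force: 41.6
```

Call:
{"name": "send_rows", "arguments": {"moves": "2.5 0 0 0 0 0 0;4 0 0 0 0 0 0;4 0 0 0 0 0 0;4 0 0 0 0 0 0;4 0 0 -2 0 0 0;4 0 0 -4 0 0 0;4 0 1 -4 0 0 0;4 0 1 -4 0 0 0;4 0 1 -2 0 0 0;4 0 0 0 0 0 0"}}

```text
time_s: 24.95
tcp_pos: [0.6312, 0.0885, 0.33]
tool_rot: [0.095, 0.706, -0.695, -0.095]
force: [0.4, 0.3, -0.4]
finger_gap: 0.0401
grip_force: 0.0
```

Run:
```python
from h import *
s=sense();print(s["tcp_pos"],s["force"],s["joints"])
im=cams.read_camera("wrist")[:,100:500]
im2=cams.read_camera("scene")[100:320,120:380]
cv2.imwrite("pics/l.png",bright(np.hstack([im,cv2.resize(im2,(400,400))])[:,:,::-1]))
# plan: untilt, and return above rack for thick
plan([.4238,-.3449,.34],down(2.345))
```

```text
[0.6312 0.0885 0.33  ] [ 0.3593  0.3154 -0.3537] [ 0.1261  0.8404  1.1486  2.1472  0.0303 -1.4654]
tcp [0.6294 0.0882 0.3262] turn [ 0.265  -0.1141  0.8075]
  shift cm [ 44.98 -16.6   -1.38]
```

View pics/l.png

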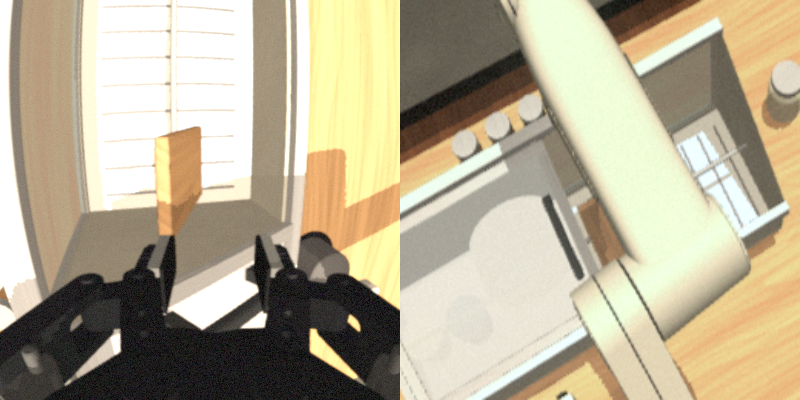

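Long board leans on the rail, squarely (l.png, board at (180,180), rail beneath). Back to the rack for the thick board.

Call:
{"name": "send_rows", "arguments": {"moves": "5 0 3 0 0 0 0;5 0 3 0 0.14 0 0;5 0 3 0 0.14 0 0;5 3 2 -1 0 0 0.135;5 3 2 -1 0 0 0.135;5 3 2 -1 0 0 0.135;5 3 0 0 0 0 0.135;5 3 0 0 0 0 0.135;5 3 0 0 0 0 0.137;5 0 0 0 0 0 0"}}

```text
time_s: 26.05
tcp_pos: [0.4474, -0.0734, 0.3852]
tool_rot: [-0.04, -0.375, 0.926, 0.015]
force: [0.2, 0.3, 1.1]
finger_gap: 0.0501
grip_force: 0.0
```

Run:
```python
from h import *
plan([.4238,-.3449,.30],down(2.345))
```

```text
tcp [ 0.4474 -0.0734  0.3852] turn [ 0.0586 -0.0629 -0.0039]
  shift cm [ 20.66 -17.76   8.52]
```

Call:
{"name": "send_rows", "arguments": {"moves": "5 0 0 0 0.0586 -0.0629 -0.004;5 2.5 -2.2 0 0 0 0;5 2.5 -2.2 0 0 0 0;5 2.6 -2.2 0.5 0 0 0;5 2.6 -2.2 1 0 0 0;5 2.6 -2.2 1.5 0 0 0;5 2.6 -2.2 1.5 0 0 0;5 2.6 -2.2 2 0 0 0;5 2.6 -2.3 2 0 0 0;5 0 0 0 0 0 0;5 0 0 0 0 0 0"}}

```text
time_s: 27.15
tcp_pos: [0.428, -0.3415, 0.2987]
tool_rot: [0.001, -0.38, 0.925, 0.002]
force: [0.9, -0.2, -0.0]
finger_gap: 0.0502
grip_force: 0.0
```

Run:
```python
from h import *
plan([.4238,-.3449,.134],down(2.345))
c=cams.get_calibration("wrist");im=cams.read_camera("wrist");cv2.imwrite("pics/m_notviewed.png",im[:,:,::-1])
for P in([.4238,-.3449,.152],[.5245,-.4478,.182]):print(proj("wrist",P,c))
# dark wood blob: thick board
x0,y0=250,130;sub=im[y0:300,x0:400].astype(int);m=((sub.max(2)<75)&(sub[:,:,0]>sub[:,:,2]*1.4)).astype(np.uint8)
k,l,st,ce=cv2.connectedComponentsWithStats(m);
for i in np.argsort(-st[1:,4])[:3]+1:print(st[i]+[x0,y0,0,0,0],ce[i]+[x0,y0])
```

```text
tcp [ 0.428  -0.3415  0.2987] turn [0.0028 0.0036 0.0053]
  shift cm [ 0.54  0.05 16.47]
[314.0959 182.9609]
[148.3172 191.8516]
[305 187  19  40 578] [314.6159 205.9965]
[307 130  17   9 122] [314.8852 133.7131]
[252 272  13  28  78] [258.359  284.9103]
```

Call:
{"name": "send_rows", "arguments": {"moves": "4.5 0.5 0 2 0 0 0.005;4.5 0 0 4 0 0 0;4.5 0 0 4 0 0 0;4.5 0 0 3 0 0 0;4.5 0 0 2 0 0 0;4.5 0 0 1.4 0 0 0;4.5 0 0 0 0 0 0;0.8 0 0 0 0 0 0;0.8 0 0 0 0 0 0;0.8 0 0 0 0 0 0;0.8 0 0 0 0 0 0", "newtons": 40}}

```text
time_s: 28.3
tcp_pos: [0.427, -0.3458, 0.1389]
tool_rot: [0.003, -0.378, 0.926, -0.002]
force: [0.2, 3.0, 6.3]
finger_gap: 0.0174
grip_force: 41.4
```

Call:
{"name": "send_rows", "arguments": {"moves": "0.8 0 0 -2 0 0 0;0.8 0 0 -4 0 0 0;0.8 0 0 -5 0 0 0;0.8 0 0 -5 0 0 0;0.8 0 0 -4 0 0 0;0.8 0 0 0 0 0 -0.1355;0.8 0 0 0 0 0 -0.1355;0.8 0 0 0 0 0 -0.1355;0.8 0 0 0 0 0 -0.1355;0.8 0 0 0 0 0 -0.1355;0.8 0 0 0 0 0 -0.1355;0.8 0 0 0 0 0 0"}}

```text
time_s: 29.5
tcp_pos: [0.4249, -0.3459, 0.337]
tool_rot: [-0.002, 0.713, -0.701, 0.001]
force: [-0.1, 0.5, -1.5]
finger_gap: 0.0177
grip_force: 40.4
```

Run:
```python
from k import *
s=sense();print(s["joints"],s["force"])
plan(*place(.1235,.018,-.1805,up=.16))
for up in(.16,0):
    P,M=place(.1235,.018,-.1805,up=up);print(P,ik(np.hypot(*P[:2]),P[2],.28))
```

```text
[-0.6848  0.3202  0.32    1.5674  0.003  -2.2719] [-0.0734  0.5357 -1.5396]
tcp [ 0.4249 -0.3459  0.337 ] turn [-0.2844  0.0001  0.0003]
  shift cm [-32.2  -18.99  -0.9 ]
[ 0.6048 -0.021   0.2932] (np.float64(0.7092956879359037), np.float64(0.7986679725189668), np.float64(1.9401686113779597))
[ 0.6048 -0.021   0.1332] (np.float64(0.7440707094937871), np.float64(0.4494993226173658), np.float64(1.5562249399184753))
```

Call:
{"name": "send_rows", "arguments": {"moves": "0.8 0 0 -1 -0.142 0 0;0.8 0 0 -1 -0.142 0 0;0.8 -2 -1.2 -0.5 0 0 0;0.8 -3 -1.8 -0.5 0 0 0;0.8 -3 -1.8 0 0 0 0;0.8 -3 -1.8 0 0 0 0;0.8 -3 -1.8 0 0 0 0;0.8 -3 -1.8 0 0 0 0;0.8 -3 -1.8 0 0 0 0;0.8 -3 -1.8 0 0 0 0;0.8 -3 -1.8 0 0 0 0;0.8 -3 -1.8 0 0 0 0"}}

```text
time_s: 30.7
tcp_pos: [0.5924, -0.0518, 0.3185]
tool_rot: [0.099, 0.705, -0.696, -0.097]
force: [0.1, -1.4, -2.6]
finger_gap: 0.0172
grip_force: 40.9
```

Run:
```python
from h import *
s=sense();print(s["joints"])
plan(*place(.127,.018,-.1805,up=.005),via=[place(.127,.018,-.1805,up=.15)[0]])
```

```text
[-0.0754  0.6845  0.8202  1.9839 -0.0254 -1.656 ]
tcp [ 0.5924 -0.0518  0.3185] turn [-0.0016 -0.0003 -0.0026]
  shift cm [-3.06 -2.21  2.69]
  shift cm [ 0.   -4.01 13.94]
```

Call:
{"name": "send_rows", "arguments": {"moves": "0.8 -1.5 -1.1 1.3 0 0 0;0.8 -1.5 -1.1 1.3 0 0 0;0.8 0 -0.6 2 0 0 0;0.8 0 -0.9 3 0 0 0;0.8 0 -0.9 3 0 0 0;0.8 0 -0.8 3 0 0 0;0.8 0 -0.5 2 0 0 0;0.8 0 -0.3 1 0 0 0;0.8 0 0 0 0 0 0;0.8 0 0 0 0 0 0"}}

```text
time_s: 31.7
tcp_pos: [0.6054, -0.0229, 0.1429]
tool_rot: [0.099, 0.706, -0.695, -0.097]
force: [0.1, -0.9, -1.2]
finger_gap: 0.0175
grip_force: 40.7
```

Run:
```python
from h import *
s=sense();print(s["force"])
plan(*place(.127,.018,-.1805,up=0))
```

```text
[ 0.1174 -0.8907 -1.1682]
tcp [ 0.6054 -0.0229  0.1429] turn [-0.002  -0.0001 -0.0001]
  shift cm [-0.19 -0.21  0.6 ]
```

Call:
{"name": "send_rows", "arguments": {"moves": "0.8 -0.19 -0.1 0.3 0 0 0;0.8 0 -0.1 0.3 0 0 0;0.8 0 0 0.15 0 0 0;0.8 0 0 0 0 0 0;0.8 0 0 0 0 0 0"}}

```text
time_s: 32.2
tcp_pos: [0.6059, -0.0207, 0.1363]
tool_rot: [0.098, 0.706, -0.695, -0.096]
force: [1.6, 0.8, 5.6]
finger_gap: 0.0173
grip_force: 41.9
```

Call:
{"name": "send_rows", "arguments": {"moves": "3 0 0 0 0 0 0;4.5 0 0 0 0 0 0;4.5 0 0 0 0 0 0;4.5 0 0 0 0 0 0;4.5 0 0 -2 0 0 0;4.5 0 0 -4 0 0 0;4.5 0 0 -4 0 0 0;4.5 0 1 -4 0 0 0;4.5 0 3 -3 0 0 0;4.5 0 3 0 0.1 0 0;4.5 0 3 0 0.1 0 0;4.5 0 3 0 0.08 0 0"}}

```text
time_s: 33.4
tcp_pos: [0.5328, -0.0221, 0.3254]
tool_rot: [0.007, 0.713, -0.701, -0.007]
force: [-0.2, -0.3, 1.4]
finger_gap: 0.0451
grip_force: 0.0
```

Run:
```python
from h import *
plan([.5245,-.4478,.32],down(2.345),[[.5245,-.4478,.36]])
im=cams.read_camera("top");cv2.imwrite("pics/n.png",bright(im[:,:,::-1]))
```

```text
tcp [ 0.5328 -0.0221  0.3254] turn [ 0.0179 -0.0076  0.8135]
  shift cm [ 30.36 -29.85  -3.46]
  shift cm [0. 0. 4.]
```

Call:
{"name": "send_rows", "arguments": {"moves": "4.5 0 0 -2 0.009 -0.004 0.1356;4.5 0 0 -1.5 0.009 -0.004 0.1356;4.5 0 0 0 0 0 0.1356;4.5 0 0 0 0 0 0.1356;4.5 0 0 0 0 0 0.1356;4.5 0 0 0 0 0 0.1356;4.5 2.5 -2.5 0 0 0 0;4.5 2.5 -2.5 0 0 0 0;4.5 2.5 -2.5 0 0 0 0;4.5 2.5 -2.5 0 0 0 0;4.5 2.5 -2.5 0 0 0 0;4.5 2.5 -2.5 0 0 0 0"}}

```text
time_s: 34.65
tcp_pos: [0.5312, -0.2356, 0.3587]
tool_rot: [-0.002, -0.377, 0.926, 0.004]
force: [0.8, -0.2, -0.0]
finger_gap: 0.0449
grip_force: 0.0
```

Call:
{"name": "send_rows", "arguments": {"moves": "4.5 2.5 -2.5 0 0 0 0;4.5 2.5 -2.5 0 0 0 0;4.5 2.5 -2.5 0 0 0 0;4.5 2.5 -2.5 0 0 0 0;4.5 2.5 -2.5 0 0 0 0;4.5 2.5 -2.5 1 0 0 0;4.5 0 0 1 0 0 0;4.5 0 0 0 0 0 0;4.5 0 0 0 0 0 0"}}

```text
time_s: 35.55
tcp_pos: [0.5289, -0.4458, 0.3374]
tool_rot: [-0.002, -0.377, 0.926, 0.004]
force: [0.3, 0.3, -0.4]
finger_gap: 0.0451
grip_force: 0.0
```

Run:
```python
from k import *
print(sense()["joints"],"ik grasp",ik(.69,.163,0))
plan([.5245,-.4478,.163],down(2.345))
c=cams.get_calibration("wrist");im=cams.read_camera("wrist");cv2.imwrite("pics/o.png",bright(im[:,:,::-1]))
for P in([.5245,-.4478,.182],):print(proj("wrist",P,c))
x0,y0=270,120
sub=im[y0:260,x0:370];print(sub[60,::6].tolist());print(sub[80,::6].tolist())
```

```text
[-0.7009  0.6957  0.9282  1.8124  0.0013 -1.475 ] ik grasp (np.float64(0.6774013973277915), np.float64(0.44381924853267957), np.float64(1.3372141779997846))
tcp [ 0.5289 -0.4458  0.3374] turn [ 0.0092  0.0004 -0.0001]
  shift cm [ 0.45  0.17 17.44]
[314.2847 182.1103]
[[178, 151, 99], [178, 152, 101], [177, 140, 91], [162, 108, 56], [164, 112, 60], [163, 115, 72], [154, 102, 53], [169, 115, 60], [143, 94, 51], [119, 107, 97], [108, 68, 33], [109, 70, 38], [106, 67, 37], [103, 64, 27], [104, 69, 35], [112, 92, 75], [106, 68, 37]]
[[178, 158, 105], [178, 155, 104], [179, 148, 99], [178, 149, 98], [177, 149, 98], [177, 147, 96], [128, 95, 61], [114, 76, 41], [122, 91, 53], [161, 144, 100], [177, 148, 96], [179, 158, 105], [174, 148, 100], [145, 106, 69], [147, 108, 68], [139, 100, 65], [140, 102, 66]]
```

Call:
{"name": "send_rows", "arguments": {"moves": "6 0.4 0.1 3 0.009 0 0;6 0 0 4 0 0 0;6 0 0 4 0 0 0;6 0 0 3 0 0 0;6 0 0 2 0 0 0;6 0 0 1.4 0 0 0;6 0 0 0 0 0 0;0.8 0 0 0 0 0 0;0.8 0 0 0 0 0 0;0.8 0 0 0 0 0 0;0.8 0 0 0 0 0 0", "newtons": 40}}

```text
time_s: 36.7
tcp_pos: [0.5263, -0.4488, 0.1657]
tool_rot: [0.001, -0.377, 0.926, -0.002]
force: [-0.5, 0.3, 4.8]
finger_gap: 0.0136
grip_force: 40.0
```

Call:
{"name": "send_rows", "arguments": {"moves": "0.8 0 0 -2 0 0 0;0.8 0 0 -4 0 0 0;0.8 0 0 -5 0 0 0;0.8 0 0 -5 0 0 0;0.8 0 0 -3.5 0 0 0;0.8 0 0 0 0 0 0"}}

```text
time_s: 37.3
tcp_pos: [0.5263, -0.4491, 0.3665]
tool_rot: [0.004, -0.377, 0.926, -0.007]
force: [1.0, -0.5, -2.1]
finger_gap: 0.0135
grip_force: 39.7
```

Run:
```python
from k import *
s=sense();print(s["joints"],s["force"])
plan([.50,-.30,.365],down(np.pi+.016))
for up in(.16,0):
    P,M=place(.1545,.014,-.2875,up=up);print(P,ik(np.hypot(*P[:2]),P[2],.28))
c=cams.get_calibration("wrist");im=cams.read_camera("wrist");cv2.imwrite("pics/p.png",bright(im[:,:,::-1]))
```

```text
[-0.7065  0.6948  1.0039  1.865   0.0003 -1.4803] [ 0.9648 -0.4505 -2.1063]
tcp [ 0.5263 -0.4491  0.3665] turn [-0.0147 -0.0045 -0.813 ]
  shift cm [-14.95   2.4    0.15]
[ 0.617  -0.1278  0.3224] (np.float64(0.815142231330844), np.float64(1.0742260470059672), np.float64(2.10988014247002))
[ 0.617  -0.1278  0.1624] (np.float64(0.7868716316197122), np.float64(0.607104715486484), np.float64(1.6710294106616685))
```

Call:
{"name": "send_rows", "arguments": {"moves": "0.8 0 0 0 -0.007 -0.002 -0.1355;0.8 0 0 0 -0.007 -0.002 -0.1355;0.8 0 0 0 0 0 -0.1355;0.8 0 0 0 0 0 -0.1355;0.8 0 0 0 0 0 -0.1355;0.8 0 0 0 0 0 -0.1355;0.8 -3 1 0 0 0 0;0.8 -3.5 1 0 0 0 0;0.8 -3.5 1 0 0 0 0;0.8 -3.5 1 0 0 0 0;0.8 -3.5 0.5 0 0 0 0;0.8 -3.5 0.5 0 0 0 0"}}

```text
time_s: 38.55
tcp_pos: [0.4703, -0.2421, 0.3588]
tool_rot: [-0.001, 0.713, -0.702, -0.009]
force: [1.2, -0.5, -1.8]
finger_gap: 0.0138
grip_force: 39.8
```

Call:
{"name": "send_rows", "arguments": {"moves": "0.8 -3.5 0 0 0 0 0;0.8 -3.5 0 0 0 0 0;0.8 -3 0 0 0 0 0;0.8 -2 0 0 0 0 0;0.8 0 0 0 -0.14 0 0;0.8 0 0 0 -0.14 0 0;0.8 0 0 0 0 0 0;0.8 0 0 0 0 0 0"}}

```text
time_s: 39.35
tcp_pos: [0.4704, -0.1239, 0.3595]
tool_rot: [0.099, 0.706, -0.693, -0.106]
force: [0.3, -0.9, -0.4]
finger_gap: 0.0133
grip_force: 40.7
```

Run:
```python
from k import *
s=sense();print(s["joints"],s["force"])
f=lambda u:place(.1537,.014,-.287,up=u)
plan(f(.005)[0],f(0)[1],[f(.15)[0],f(.12)[0]])
```

```text
[-0.2249  0.4241  0.4888  1.921  -0.0569 -1.8058] [ 0.2541 -0.8606 -0.4131]
tcp [ 0.4704 -0.1239  0.3595] turn [0.0106 0.0118 0.0039]
  shift cm [  0.58 -15.38   0.56]
  shift cm [ 0.   -0.83  2.88]
  shift cm [ 0.   -3.18 11.05]
```

Call:
{"name": "send_rows", "arguments": {"moves": "0.8 0.5 -0.5 0 0.0106 0.0118 0.004;0.8 0 -2 0 0 0 0;0.8 0 -3 0 0 0 0;0.8 0 -3 0 0 0 0;0.8 0 -3 0 0 0 0;0.8 0 -2.5 0.3 0 0 0;0.8 0 -1.4 0.3 0 0 0;0.8 0 -0.8 2.9 0 0 0;0.8 0 -0.8 3 0 0 0;0.8 0 -0.8 3 0 0 0;0.8 0 0 0 0 0 0"}}

```text
time_s: 40.45
tcp_pos: [0.6128, -0.1273, 0.2206]
tool_rot: [0.1, 0.705, -0.695, -0.098]
force: [0.4, 0.5, -1.7]
finger_gap: 0.0134
grip_force: 40.6
```

Run:
```python
from k import *
s=sense();print(s["joints"],s["force"])
f=lambda u:place(.1537,.014,-.287,up=u)
plan(f(.005)[0],f(0)[1])
c=cams.get_calibration("wrist");im=cams.read_camera("wrist");cv2.imwrite("pics/q.png",bright(im[:,:,::-1]))
```

```text
[-0.1807  0.754   0.6965  1.7887 -0.0543 -1.7582] [ 0.3595  0.4879 -1.6638]
tcp [ 0.6128 -0.1273  0.2206] turn [ 0.0007 -0.0002 -0.0017]
  shift cm [ 0.01 -1.87  5.07]
```

Call:
{"name": "send_rows", "arguments": {"moves": "0.8 0 -0.8 2 0 0 0;0.8 0 -0.6 1.6 0 0 0;0.8 0 -0.4 1.2 0 0 0;0.8 0 -0.15 0.4 0 0 0;0.8 0 -0.1 0.3 0 0 0;0.8 0 0 0.2 0 0 0;0.8 0 0 0 0 0 0"}}

```text
time_s: 41.2
tcp_pos: [0.6198, -0.127, 0.1628]
tool_rot: [0.098, 0.706, -0.695, -0.096]
force: [-0.5, 0.7, -1.4]
finger_gap: 0.0137
grip_force: 40.7
```

Run:
```python
from k import *
s=sense();print(s["joints"],s["force"])
plan(*place(.1537,.014,-.287,up=0))
```

```text
[-0.1784  0.7812  0.6006  1.6605 -0.054  -1.7571] [-0.5149  0.6827 -1.4005]
tcp [ 0.6198 -0.127   0.1628] turn [-0.0045 -0.0014 -0.0009]
  shift cm [0.02 0.26 0.2 ]
```

Call:
{"name": "send_rows", "arguments": {"moves": "0.8 0 0.15 0.2 0 0 0;0.8 0 0 0.15 0 0 0;0.8 0 0 0 0 0 0;0.8 0 0 0 0 0 0"}}

```text
time_s: 41.6
tcp_pos: [0.6183, -0.1271, 0.1618]
tool_rot: [0.097, 0.706, -0.695, -0.094]
force: [1.3, -0.8, 5.8]
finger_gap: 0.0134
grip_force: 41.8
```

Call:
{"name": "send_rows", "arguments": {"moves": "2.5 0 0 0 0 0 0;4 0 0 0 0 0 0;4 0 0 0 0 0 0;4 0 0 0 0 0 0;4 0 0 -2 0 0 0;4 0 0 -4 0 0 0;4 0 1 -4 0 0 0;4 0 2 -3 0 0 0;4 0 3 -1 0 0 0;4 0 3 0 0.1 0 0;4 0 3 0 0.1 0 0;4 0 3 0 0.08 0 0"}}

```text
time_s: 42.8
tcp_pos: [0.5138, -0.1285, 0.3267]
tool_rot: [0.003, 0.713, -0.702, -0.002]
force: [0.1, -0.8, 1.2]
finger_gap: 0.0397
grip_force: 0.0
```

Call:
{"name": "send_rows", "arguments": {"moves": "4 0 4 -3 0 0 0;4 0 4 -2 0 0 0;4 0 4 0 0 0 0;4 0 4 0 0 0 0;4 0 0 0 0 0 0"}}

```text
time_s: 43.3
tcp_pos: [0.3512, -0.1304, 0.3794]
tool_rot: [0.005, 0.712, -0.702, -0.004]
force: [2.0, -0.2, 0.7]
finger_gap: 0.0402
grip_force: 0.0
```

Run:
```python
from h import *
s=sense();print(s["tcp_pos"],s["force"],s["joints"])
w=cams.read_camera("wrist");t=cams.read_camera("top")[95:245,220:400]
t2=cams.read_camera("top")[235:315,150:270]
c=np.zeros((600,800,3),np.uint8);c[:300,:480]=cv2.resize(w,(480,300));c[300:,:360]=cv2.resize(t,(360,300));c[300:540,400:760]=cv2.resize(t2,(360,240))
s2=cams.read_camera("scene")[110:270,190:380];c[:270,480:]=cv2.resize(s2,(320,270))
cv2.imwrite("pics/r.png",bright(c[:,:,::-1]))
```

```text
[ 0.3512 -0.1304  0.3794] [ 1.9976 -0.2251  0.6541] [-0.3511 -0.0239  0.0205  1.6265 -0.0061 -1.9353]
```

View pics/r.png

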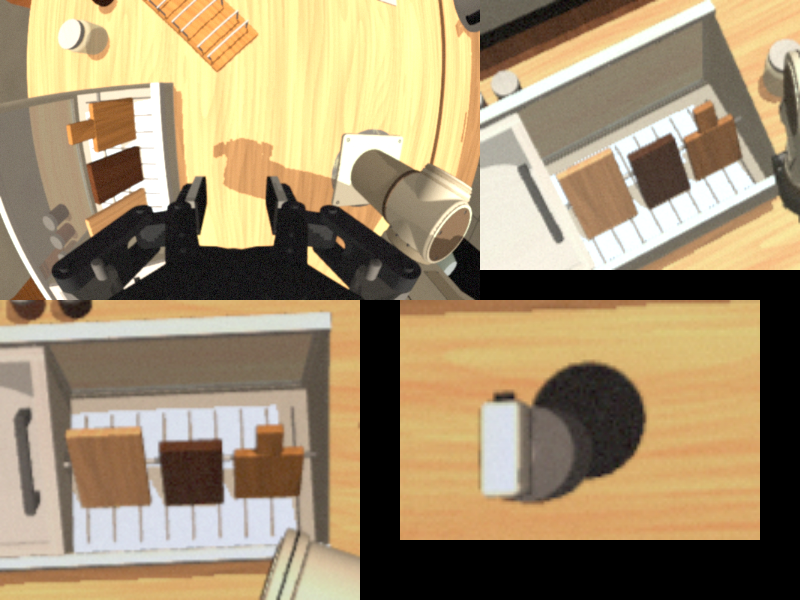

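All three boards lean on the rail, square, with clear gaps. The sprayer has been knocked off its mat (head at crop (502,450), mat (590,418)); put it back.

```bash
cat > sp.py <<'E'
from h import *
for n,(x,y,w,h) in(("top",(150,255,80,60)),("scene",(190,290,80,90))):
    im=cams.read_camera(n)[y:y+h,x:x+w];m=((im.min(2)>115)).astype(np.uint8)
    k,l,st,ce=cv2.connectedComponentsWithStats(m);i=1+st[1:,4].argmax()
    p=np.argwhere(l==i)[:,::-1].astype(np.float32)+[x,y];rc=cv2.minAreaRect(p.astype(np.float32));bx=cv2.boxPoints(rc)
    q=np.array([on(n,*b,.164)[:2] for b in bx]);e=[q[1]-q[0],q[2]-q[1]];L=max(e,key=np.linalg.norm);L=L*np.sign(L[0])
    print(n,st[i][4],rc,"c",q.mean(0),"sides",[np.linalg.norm(v) for v in e],"yaw",np.arctan2(L[1],L[0]))
E
python3 sp.py
```

```text
top 327 ((183.0, 284.5), (29.0, 10.0), 90.0) c [0.3247 0.319 ] sides [np.float64(0.02549901644303806), np.float64(0.07240502567528502)] yaw 0.021191704167628955
scene 435 ((209.5, 300.0), (20.0, 39.0), 90.0) c [0.4567 0.2993] sides [np.float64(0.1025334533344041), np.float64(0.052167919439121024)] yaw 1.0874810792061018
```

Call:
{"name": "send_rows", "arguments": {"moves": "6 0 0 0 0 0 0.143;6 0 0 0 0 0 0.143;6 0 0 0 0 0 0.143;6 0 0 0 0 0 0.143;6 0 0 0 0 0 0.143;6 0 0 0 0 0 0.143;6 0 0 0 0 0 0.143;6 0 0 0 0 0 0.143;6 0 0 0 0 0 0.143;6 0 0 0 0 0 0.143;6 0 0 0 0 0 0.141;7 0 0 0 0 0 0"}}

```text
time_s: 44.8
tcp_pos: [0.3563, -0.1309, 0.3777]
tool_rot: [-0.007, -0.008, 1.0, -0.0]
force: [-0.1, 0.3, 0.8]
finger_gap: 0.0697
grip_force: 0.0
```

Run:
```python
from h import *
plan([.325,.319,.36],down(np.pi/2+.016))
```

```text
tcp [ 0.3563 -0.1309  0.3777] turn [-0.0006 -0.0139  0.0002]
  shift cm [ 2.41 45.04  1.77]
```

Call:
{"name": "send_rows", "arguments": {"moves": "7 0.2 3 0 0 -0.0139 0;7 0.2 4 0.2 0 0 0;7 0.2 4 0.2 0 0 0;7 0.2 4 0.2 0 0 0;7 0.2 4 0.2 0 0 0;7 0.2 4 0.2 0 0 0;7 0.2 4 0.2 0 0 0;7 0.2 4 0.2 0 0 0;7 0.2 4 0.2 0 0 0;7 0.2 4 0.2 0 0 0;7 0.2 4 0 0 0 0;7 0.2 2 0 0 0 0"}}

```text
time_s: 46.0
tcp_pos: [0.3244, 0.322, 0.3586]
tool_rot: [0.0, -0.011, 1.0, -0.001]
force: [-0.1, -0.4, -0.4]
finger_gap: 0.07
grip_force: 0.0
```

Call:
{"name": "send_rows", "arguments": {"moves": "7 0 0 0 0 0 0;7 0 0 0 0 0 0"}}

```text
time_s: 46.2
tcp_pos: [0.3246, 0.319, 0.359]
tool_rot: [0.0, -0.009, 1.0, -0.001]
force: [0.3, -0.1, 0.2]
finger_gap: 0.07
grip_force: 0.0
```

```bash
cat > sw.py <<'E'
from h import *
c=cams.get_calibration("wrist");im=cams.read_camera("wrist");cv2.imwrite("pics/s.png",im[:,:,::-1])
x0,y0=220,70;sub=im[y0:250,x0:420]
m=((sub.min(2)>105)&(sub.max(2).astype(int)-sub.min(2)<45)).astype(np.uint8)
k,l,st,ce=cv2.connectedComponentsWithStats(m)
for i in np.argsort(-st[1:,4])[:3]+1:
    p=np.argwhere(l==i)[:,::-1].astype(np.float32)+np.float32([x0,y0]);rc=cv2.minAreaRect(p);q=np.array([on("wrist",*b,.164,c)[:2] for b in cv2.boxPoints(rc)])
    e=[q[1]-q[0],q[2]-q[1]];L=max(e,key=np.linalg.norm);L=L*np.sign(L[0])
    print(st[i],rc,q.mean(0),[np.linalg.norm(v) for v in e],np.arctan2(L[1],L[0]))
print(proj("wrist",[.325,.319,.164],c),sense()["tcp_pos"])
E
python3 sw.py
```

```text
[  79   69   33   74 2233] ((315.0, 175.5), (73.0, 32.0), 90.0) [0.323  0.3191] [np.float64(0.03231874291272832), np.float64(0.07764938002035461)] 0.030051382372831063
[314.9005 178.2787] [0.3247 0.3184 0.3593]
```

Call:
{"name": "send_rows", "arguments": {"moves": "7 0.2 0 4 0 0 0;7 0 0 4 0 0 0;7 0 0 4 0 0 0;7 0 0 4 0 0 0;7 0 0 3 0 0 0;7 0 0 1.3 0 0 0;7 0 0 0 0 0 0;2 0 0 0 0 0 0;2 0 0 0 0 0 0;2 0 0 0 0 0 0;2 0 0 0 0 0 0", "newtons": 45}}

```text
time_s: 47.35
tcp_pos: [0.3241, 0.3193, 0.1584]
tool_rot: [0.002, -0.008, 1.0, 0.001]
force: [0.9, 0.9, 6.1]
finger_gap: 0.0334
grip_force: 46.4
```

Run:
```python
from h import *
p=sense()["tcp_pos"];ax=np.array([.319,.319]);d=p[:2]-ax
plan([.351+d[0],.283+d[1],p[2]],down(np.pi/2+.016))
```

```text
tcp [0.3241 0.3193 0.1584] turn [ 0.0014  0.0043 -0.0008]
  shift cm [-3.14 -3.65  0.  ]
```

Call:
{"name": "send_rows", "arguments": {"moves": "2 0 0 -1 0 0 0;2 0 0 -1 0 0 0;2 -1 -1.2 0 0 0 0;2 -1.1 -1.2 0 0 0 0;2 -1.05 -1.25 0 0 0 0;2 0 0 0 0 0 0;2 0 0 1 0 0 0;2 0 0 0.5 0 0 0;2 0 0 0.2 0 0 0;2 0 0 0 0 0 0"}}

```text
time_s: 48.35
tcp_pos: [0.3543, 0.2824, 0.1591]
tool_rot: [-0.0, -0.008, 1.0, -0.001]
force: [-0.1, -0.6, -3.5]
finger_gap: 0.0332
grip_force: 45.7
```

Call:
{"name": "send_rows", "arguments": {"moves": "2 0 0 0.15 0 0 0;2 0 0 0.1 0 0 0;2 0 0 0 0 0 0"}}

```text
time_s: 48.65
tcp_pos: [0.355, 0.2827, 0.1584]
tool_rot: [0.001, -0.008, 1.0, -0.0]
force: [-2.0, -0.7, 4.8]
finger_gap: 0.033
grip_force: 46.6
```

Down on the mat. Release, rise, and check.

Call:
{"name": "send_rows", "arguments": {"moves": "5 0 0 0 0 0 0;7 0 0 0 0 0 0;7 0 0 0 0 0 0;7 0 0 -3 0 0 0;7 0 0 -5 0 0 0;7 0 0 -5 0 0 0;7 0 0 -5 0 0 0;7 0 0 -2.1 0 0 0;7 0 0 0 0 0 0;7 0 0 0 0 0 0"}}

```text
time_s: 49.65
tcp_pos: [0.3549, 0.2827, 0.3582]
tool_rot: [0.001, -0.008, 1.0, -0.0]
force: [-0.1, -0.6, 0.1]
finger_gap: 0.07
grip_force: 0.0
```

```bash
python3 sw.py
python3 - <<'E'
from h import *
plan([.58,.1795,.255],down(np.pi/2+.016),[[.5,.1795,.40],[.58,.1795,.40]])
E
```

```text
[  79   69   33   74 2221] ((315.1090393066406, 175.49801635742188), (73.38787078857422, 31.35845184326172), 88.9583740234375) [0.3534 0.2833] [np.float64(0.03157384966760559), np.float64(0.07786817283420976)] 0.044387439180400834
[350.682  149.7673] [0.3545 0.2823 0.3572]
tcp [0.3545 0.2823 0.3572] turn [-0.0023 -0.     -0.0009]
  shift cm [-14.39 -10.51  -4.28]
  shift cm [-8.   -0.13  0.  ]
  shift cm [ 0.   0.  14.5]
```

Call:
{"name": "send_rows", "arguments": {"moves": "5 0 0 -4.3 0 0 0;5 -3 -2.6 0 0 0 0;5 -4 -2.7 0 0 0 0;5 -4 -2.7 0 0 0 0;5 -4 -2.6 0 0 0 0;5 -4 0 0 0 0 0;5 -3.4 0 0 0 0 0;5 0 0 4 0 0 0;5 0 0 4 0 0 0;5 0 0 3 0 0 0;5 0 0 2 0 0 0;5 0 0 1.5 0 0 0"}}

```text
time_s: 50.9
tcp_pos: [0.5786, 0.1792, 0.2518]
tool_rot: [-0.003, -0.008, 1.0, -0.002]
force: [-0.5, -0.4, -0.4]
finger_gap: 0.0498
grip_force: 0.0
```

Call:
{"name": "send_rows", "arguments": {"moves": "5 0 0 0 0 0 0;1 0 0 0 0 0 0;1 0 0 0 0 0 0;1 0 0 0 0 0 0;1 0 0 0 0 0 0", "newtons": 25}}

```text
time_s: 51.4
tcp_pos: [0.5809, 0.1796, 0.2577]
tool_rot: [0.002, -0.007, 1.0, -0.001]
force: [-0.5, -1.3, 1.4]
finger_gap: 0.0134
grip_force: 28.1
```

Call:
{"name": "send_rows", "arguments": {"moves": "1 0 -1 0 0 0 0;1 0 -2 0 0 0 0;1 0 -3 0 0 0 0;1 0 -3 0 0 0 0;1 0 -3 0 0 0 0;1 0 -3 0 0 0 0;1 0 -3 0 0 0 0;1 0 -3 0 0 0 0;1 0 -3 0 0 0 0;1 0 -3 0 0 0 0;1 0 -3 0 0 0 0;1 0 -2 0 0 0 0"}}

```text
time_s: 52.6
tcp_pos: [0.5861, -0.1419, 0.2578]
tool_rot: [0.002, -0.007, 1.0, -0.0]
force: [3.4, 2.6, 0.2]
finger_gap: 0.0134
grip_force: 27.9
```

Call:
{"name": "send_rows", "arguments": {"moves": "1 0 -1 0 0 0 0;1 0 -0.6 0 0 0 0;1 0 -0.4 0 0 0 0;1 0 -0.3 0 0 0 0;1 0 -0.2 0 0 0 0;1 0 0 0 0 0 0"}}

```text
time_s: 53.2
tcp_pos: [0.5865, -0.1646, 0.2577]
tool_rot: [0.002, -0.008, 1.0, -0.001]
force: [5.0, 0.7, 2.2]
finger_gap: 0.0137
grip_force: 28.2
```

Call:
{"name": "send_rows", "arguments": {"moves": "4 0 0 0 0 0 0;4 0 0 0 0 0 0;4 0 0 0 0 0 0;5 0 0 -3 0 0 0;5 0 0 -5 0 0 0;5 0 0 -5 0 0 0;5 4 0 0 0 0 0;5 5 0 0 0 0 0;5 5 0 0 0 0 0;5 5 0 0 0 0 0;5 4 0 0 0 0 0;5 0 0 0 0 0 0"}}

```text
time_s: 54.4
tcp_pos: [0.3507, -0.1678, 0.3877]
tool_rot: [0.0, -0.006, 1.0, -0.001]
force: [-0.0, -0.2, -0.4]
finger_gap: 0.0502
grip_force: 0.0
```

```bash
python3 sp.py
python3 - <<'E'
from h import *
im=cams.read_camera("top")[95:245,220:400];cv2.imwrite("pics/t.png",im[:,:,::-1])
old=cv2.resize(cv2.imread("pics/r.png")[300:600,:360],(180,150))
for n,a in(("old",old/1.6),("new",im[:,:,::-1])):
    a=a.astype(float);m=((a[:,:,2]>a[:,:,0]*1.45)).astype(np.uint8);m[:50]=0;m[112:]=0;m[:,:30]=0;m[:,155:]=0
    k,l,st,ce=cv2.connectedComponentsWithStats(m);print(n,[(st[i].tolist(),ce[i].round(1)) for i in range(1,k) if st[i,4]>150])
# handle shut position
t=im;m=(t.max(2)<60).astype(np.uint8);m[:,:135]=0;k,l,st,ce=cv2.connectedComponentsWithStats(m);i=1+st[1:,4].argmax();print("handle",on("top",*(ce[i]+[220,95]),.245),"expect y",cw(-.022,-.325,0)[1]);print(sense()["force"])
E
```

```text
top 347 ((197.5, 271.5), (29.0, 11.0), 90.0) c [0.3563 0.2828] sides [np.float64(0.028159040486872233), np.float64(0.0730081359068813)] yaw 0.016056817809861866
scene 428 ((209.0, 300.0), (20.0, 38.0), 90.0) c [0.4573 0.3004] sides [np.float64(0.09990622466221494), np.float64(0.05217088604314718)] yaw 1.087481079206102
old [([32, 63, 43, 41, 1433], array([54. , 82.7])), ([117, 62, 35, 37, 991], array([134. ,  82.9])), ([80, 70, 32, 32, 921], array([95.7, 85.6]))]
new []
handle [ 0.5913 -0.1637  0.245 ] expect y -0.16581038586898467
[ 0.8256 -0.2103 -0.1114]
```

Run:
```python
from h import *
a=cv2.imread("pics/t.png").astype(float)
for th in(1.12,1.2,1.3):
    m=((a[:,:,2]>a[:,:,0]*th)).astype(np.uint8);m[:50]=0;m[112:]=0;m[:,:30]=0;m[:,155:]=0
    k,l,st,ce=cv2.connectedComponentsWithStats(m);print(th,[(st[i].tolist(),ce[i].round(1)) for i in range(1,k) if st[i,4]>150])
```

```text
1.12 [([30, 50, 125, 62, 7655], array([91.3, 80.6]))]
1.2 [([30, 58, 93, 54, 2977], array([69.5, 85.3])), ([114, 61, 37, 50, 1147], array([133.3,  84.2]))]
1.3 []
```

Run:
```python
from h import *
a=cv2.GaussianBlur(cv2.imread("pics/t.png"),(3,3),0).astype(float);g=a[:,:,0]
for th in(75,85,95,105):
    m=(g<th).astype(np.uint8);m[:62]=0;m[106:]=0;m[:,:32]=0;m[:,152:]=0
    k,l,st,ce=cv2.connectedComponentsWithStats(m);print(th,[(st[i].tolist(),ce[i].round(1)) for i in range(1,k) if st[i,4]>150])
```

```text
75 []
85 []
95 [([32, 62, 43, 41, 1345], array([53.6, 82.9])), ([117, 62, 35, 41, 1029], array([135.1,  82.8])), ([80, 70, 32, 33, 960], array([95.7, 85.6]))]
105 [([32, 62, 120, 44, 4277], array([89.7, 83.6]))]
```

Boards unchanged behind the shut door; sprayer on its mat. Hand in.

```bash
python3 -c "
from rig import ticket
print(ticket.job_done())"
```

```text
the job is handed in; nothing more can be done
None
```

The job is handed in but the verdict wasn't returned: I opened the door, aimed the sprayer at the back panel for over two seconds, leaned all three boards (long, thick, paddle) on the rail with clear gaps, put the sprayer back on its mat after it was knocked off, and shut the door to about 1 mm.

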